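Walk the clay buffalo's board home in the carving station and latch it

ROBOT

A 7-joint arm with a two-finger parallel gripper is mounted at the origin on the work surface. World frame = base frame: x ahead of the robot, y to its left, z up, the work surface at z = 0. Lengths are in m, angles in rad, forces in N, time in s.
With the tool pointing down it reaches from about 0.425 to 0.825 m from the base axis. Payload 3.6 kg.
Tool frame: the origin (TCP) lies at the very end of the fingers, on their centre line; the grasp point (between the pads) lies 19 mm behind it; y points along the fingers, z is the direction in which the jaws open and shut, and the axes are right-handed (so a half turn about y gives the same grasp; the last joint's range is limited). The gripper opens to 93 mm and grips with 3 to 60 N. Pads are 15 mm wide; open, the fingers measure 128 mm over their backs; the gripper's body (75 mm by 188 mm) begins 65 mm behind the grasp point.
Start: joints at [1.19, 0.615, -0.013, 1.423, 0.008, 1.103, -0.04], TCP at [0.226, -0.609, 0.219] pointing down, gripper open.
Joint ranges: [-3.12, 3.12], [-0.3, 2.06], [-1.34, 1.32], [0.26, 2.42], [-1.36, 4.5], [0.01, 1.98], [-2.84, 2.84]. Speed limits (rad/s): [2.79, 2.79, 3.14, 3.14, 3.14, 3.14, 3.14].

INTERFACE

Orientations are given as a rotation vector (axis times angle).
In Python, from bench import robot gives the robot as it stands. The module is installed in compiled form; this text tells all that it offers.
- The arm moves only by the tool carry_out, never from a script. Its argument "plan" is a list of rows, each an object of numbers: "dx", "dy", "dz": the shift along the world's x, y, z in m; "turn": the turn about the world's z in rad; "grip": the gripper command: -1 is shut, 1 is fully open, values between are in proportion. In form: [{"dx": .., "dy": .., "dz": .., "turn": .., "grip": ..}, ...]. A call has 1 to 12 rows; each row is the pose to reach, as a shift and turn from the pose measured when the call began; what a row does not reach only later rows make up. A row lasts 1/12 s, in which the tool goes at most 41.7 mm and 7.16 degrees, less where a joint would pass 70% of its speed; a pose out of reach is approached as far as the arm can. A call with a gripper value outside its range is refused whole. The fingers move at their own pace and stop on an object; "squeeze" is the grip in N (left out, the last holds). Time passes only in rows, so rows that repeat a pose let the fingers close. It gives the time, the measured TCP pose, the force and the opening at its end, in the units of the state.
- robot.state(): the state, without advancing time (a new reading comes with each control period).
- robot.grab_frame(name): name is "side" or "top"; returns a dict with "color" (420x560x3 uint8, red, green, blue), "fovy" (degrees; the focal length in pixels is half the picture's height over the tangent of half this angle, whatever the lens; pixels are square), "cx", "cy" (the principal point, pixels), "distortion" ([k1, k2, p1, p2, k3] as OpenCV has them; the pictures are not rectified), "pose" (4x4, takes a point from camera to world coordinates). Camera axes: x right, y down, z forward; pixel columns grow to the right and rows downward; lengths in m; the calibration is good to about 2 mm. A picture is of the moment at which its call begins. There is no depth.
- robot.close_job(): hands the job in, once; it reports no verdict.
Trained networks look in a picture, given as the dict that the camera call returned (one of the last four; its "shot" number tells which), for a name from the list of things; names that differ only in an ending like _2 or _b are one class to them, and where a whole thing is asked for, a point or a joint stands for the part that bears it (a point fixed in the world has none). Each returns a list of dicts, best first, with "score" (0 to 1); they miss things now and then, are a little off and sometimes report something else, mostly with a low value. They report only what shows in the picture. A call takes as long as a camera call.
- robot.regions_of(picture, thing): "region" (420x560 bool, what is visible of it).
- robot.tip_of(picture, thing): "location" ([x, y, z] in m, in world coordinates, good to about 4 mm: a listed point, or the origin of a listed thing).
The state is a dict: "time_s": time; "joint_pos": joint angles; "joint_vel": joint speeds; "tau": joint torques, N m; "position": TCP position; "orientation": TCP orientation; "contact_force": force on the tool from outside, world axes, zero at the start; "ft_torque": the same for the moment, N m; "width": finger opening in m.
Only numpy, scipy, OpenCV 4.12 (cv2) and the standard library are available. Lean on these libraries where they do the work, as an engineer would, in place of code of your own. Each camera call takes 0.05 s, during which the arm holds its last target.

TASK

Walk the heavy modelling board with the dry clay buffalo forward into the carving station, corner by corner: nudge its two near corners in turn, gently, until its far edge sits flat against the back fence, then swing the catch across behind it. The dry clay is brittle: never touch it, shove the board hard, tip it or let it slew far round. Leave the other things on the table alone.

Things in the scene. Friction and masses are not known exactly. Their poses are not given: they have to be found in the camera images.
- station: Carving station fixed to the table: aluminium back fence 296 mm long, 30 mm high, and two 30 mm high side fences running 66 mm towards the robot, 256 mm apart inside, then lead-in plates 46 mm long that flare outwards to 295 mm. Origin: on the table, at the middle of the back fence's near face. x points into that fence, the way the board must go; y to the left, along the fence; z up. The board at home lies in x = -180 to 0 mm.
- board: White melamine-faced modelling board, 180 mm along its x (forward), 240 mm along its y (left), 24 mm thick, loose and flat on the table; with the clay about 2 kg, mass and friction vary; a push at one near corner takes about 6 to 13 N and turns the board roughly about its other end. A push over 20 N or a slew over 20 degrees cracks the clay. Origin: centre of its underside. 
- buffalo: Brittle dry clay buffalo built on the board, moves with it; never touch. 130 mm tall over the board's top at the horns. Origin: centre of the board's top, axes as the board's. It stands on a clay slab 12 mm thick on top of the board, 110 mm wide (y = -55 to 55 mm), that juts 20 mm past the board's near edge. Within 60 mm of the near edge no clay is higher than 40 mm over the board.
- far_left (a point): Far left corner of the board (x 90, y 120 mm on the board), half-way up its edge, 12 mm over the table. At home it touches the back fence: 0 mm in the station's x. Axes as the board's.
- far_right (a point): Far right corner of the board (x 90, y -120 mm), 12 mm over the table. At home it touches the back fence: 0 mm in the station's x.
- near_left (a point): Near left corner of the board (x -90, y 120 mm), 12 mm over the table. The near edge is bare for 65 mm from this corner inwards: push there.
- near_right (a point): Near right corner of the board (x -90, y -120 mm), 12 mm over the table. The near edge is bare for 65 mm from this corner inwards: push there.
- catch (a joint): Steel swing catch, a flat bar 16 mm wide and 8 mm thick, 12 to 20 mm over the table, reaching 97 mm from its pivot. At 0 the bar points to the robot (station -x); it starts open, at -0.75 to -0.45, swung out to the left; it grows anticlockwise seen from above; 1.57 = across, the bar points right (station -y), behind the board's near edge with 4 mm to spare. Stop at 1.6. It stays where left; moving it takes about 1.2 N at the knob.
- catch_knob (a point): Centre of the red ball knob, 26 mm across, on a 10 mm post on the catch, 70 mm from the pivot, 55 mm over the table. It may be gripped from above or pushed.
- catch_pivot (a point): Pivot of the catch, left of the board's way: station x -192, y 185 mm, 11 mm over the table. The catch turns about the vertical here. It sits on a steel block 46 x 46 mm, 10 mm high.
- sprayer: Bystander, leave it alone: purple spray bottle with white head, 210 mm tall, 74 mm across. Origin: centre of its underside.
- bowl: Bystander, leave it alone: blue plastic bowl, 124 mm across, 50 mm high. Origin: centre of its underside.
- tool_pot: Bystander, leave it alone: orange pot of modelling tools, 74 mm across, 180 mm tall. Origin: centre of its underside.
- pinch_pot: Bystander, leave it alone: small clay pot, 80 mm across, 55 mm high. Origin: centre of its underside.
- jar: Bystander, leave it alone: glaze jar with a green cap, 52 mm across, 60 mm high. Origin: centre of its underside.
- spatula: Bystander, leave it alone: spatula with wooden handle, 200 mm long, lying flat along its x. Origin: centre of its underside.
- rib: Bystander, leave it alone: dark wooden rib, 100 x 55 x 8 mm, lying flat. Origin: centre of its underside.

How it is judged:
On the way, in this order (a step that is already met when the one before it is completed fails the run):
1. the board is home: its far edge is flat against the back fence, with the catch still open (x of each of far_left, far_right in the frame of station above -0.0025 m and x of board in the frame of station below -0.085 m and y of board in the frame of station between -0.012 and 0.012 m and value of joint catch below 0.5 rad), for 0.2 s.
2. the catch is swung across behind the board (value of joint catch above 1.4 rad), for 0.2 s.
At the end, for the whole second after the job is handed in: The board lies flat and at rest in the carving station between the side fences with both far corners within 2.5 mm of the back fence, and the catch is across behind it (turned beyond 1.4 rad) (x of each of far_left, far_right in the frame of station above -0.0025 m and x of board in the frame of station below -0.085 m and y of board in the frame of station between -0.012 and 0.012 m and height (world z) of board below 0.004 m and angle between board's own z axis and vertical below 0.02 rad and value of joint catch above 1.4 rad and linear speed of board below 0.01 m/s); the robot touches nothing.
It fails at once if the robot pushes the board with more than 20 N (contact force between any of the fingers, the arm and board above 20 N).
It fails at once if the robot touches the clay buffalo or its slab (contact force between any of the fingers, the arm and buffalo above 0.5 N).
It fails at once if the board slews more than 20 degrees from the station's direction (angle between the x axis of board and the x axis of station, either way round above 0.35 rad).
It fails at once if the board is tipped or lifted (angle between board's own z axis and vertical above 0.06 rad or height (world z) of board above 0.012 m).
It fails at once if a bystander is moved by more than 20 mm (distance of any of sprayer, bowl, tool_pot, pinch_pot, jar, spatula, rib from where it was at the start of the episode above 0.02 m).
It also fails if it takes over 72 s, if anything falls off the work surface, if the arm or the gripper's body presses on something with over 40 N, if the wrist force passes 120 N, or if a joint passes its speed limit or range.

## Working session

There is one attempt and no reset: what is moved stays moved. The work goes in short steps, Python scripts to look and compute and a tool call to move; the robot and the scene stay as the last step left them, time stands still between calls to the robot, and variables do not carry over. Pictures are saved under pics/ and viewed, and the job is handed in when it is done.

Besides the shell and the picture viewer there is one more tool, called after ">>>" by a JSON object that holds its "op" and its "data", one argument or row to a line. carry_out: Moves the arm, as the interface text tells. Its arguments: {"type":"object","properties":{"plan":{"type":"array","items":{"type":"object","properties":{"dx":{"type":"number"},"dy":{"type":"number"},"dz":{"type":"number"},"turn":{"type":"number"},"grip":{"type":"number"}}}},"squeeze":{"type":"number"}},"required":["plan"]}

```bash
mkdir -p pics; cat > h.py <<'E'
from bench import robot
import numpy as np, cv2
def K(f):
    fl=210/np.tan(np.radians(f['fovy'])/2)
    return np.array([[fl,0,f['cx']],[0,fl,f['cy']],[0,0,1]])
def ray(f,uv,z):
    p=cv2.undistortPoints(np.array([[uv]],float),K(f),np.array(f['distortion'],float))[0,0]
    P=f['pose']; d=P[:3,:3]@np.array([p[0],p[1],1]); o=P[:3,3]
    return o+d*(z-o[2])/d[2]
def proj(f,X):
    P=np.linalg.inv(f['pose']); X=np.atleast_2d(X)
    r,_=cv2.Rodrigues(P[:3,:3])
    return cv2.projectPoints(X.astype(float),r,P[:3,3],K(f),np.array(f['distortion'],float))[0][:,0]
def save(f,n,s=1): cv2.imwrite('pics/'+n+'.png',cv2.cvtColor(f['color'],cv2.COLOR_RGB2BGR))
E
python3 - <<'E'
from h import *
print(robot.state())
for n in('top','side'):
    f=robot.grab_frame(n); save(f,n+'0'); print(n,f['fovy'],f['cx'],f['cy'],f['distortion'],f['pose'].round(3).tolist() if hasattr(f['pose'],'round') else f['pose'])
    for t in ['station','board','far_left','far_right','near_left','near_right','catch_knob','catch_pivot','buffalo','sprayer','bowl','tool_pot','pinch_pot','jar','spatula','rib']:
        r=robot.tip_of(f,t)
        print(t,[(np.round(x['location'],4).tolist(),round(x['score'],2)) for x in r[:2]])
print(robot.state()['time_s'])
E
```

```text
{'time_s': 0.0, 'joint_pos': array([ 1.18949298,  0.61589665, -0.01260108,  1.42489548,  0.00811808,
        1.10343515, -0.04038788]), 'joint_vel': array([ 0.0015087 ,  0.00032622, -0.00045957, -0.00081686, -0.0002719 ,
       -0.00017668,  0.00040619]), 'tau': array([ 2.13996526e-05, -4.58936584e+01,  2.08987906e-01, -1.65745604e+01,
       -6.10718527e-02,  2.05207465e-02,  2.32735765e-04]), 'position': array([ 0.22552922, -0.60876134,  0.21749704]), 'orientation': array([-0.36428331,  2.03104905, -2.02583188]), 'contact_force': array([-1.28467801, -0.04489512,  0.10229141]), 'ft_torque': array([ 0.01330986, -0.02392115, -0.00844333]), 'width': 0.09299046234485317}
top 47.45442774749441 275.55925349949183 210.407317029994 [-0.04973528  0.          0.          0.          0.        ] [[-0.011, -0.985, 0.171, 0.317], [-1.0, 0.01, -0.006, 0.035], [0.004, -0.171, -0.985, 1.388], [0.0, 0.0, 0.0, 1.0]]
station [([0.8032, -0.0058, -0.0023], 0.83), ([0.5158, -0.0963, 0.0135], 0.62)]
board [([0.6227, 0.008, 0.0027], 0.56)]
far_left [([0.7288, 0.1144, 0.0153], 0.83)]
far_right [([0.6947, -0
[... 1136 characters left out ...]

near_left [([0.5536, 0.1387, 0.0111], 0.95), ([0.4408, 0.3804, -0.0006], 0.35)]
near_right [([0.5185, -0.0986, 0.0112], 0.82), ([0.8044, -0.0058, 0.0016], 0.74)]
catch_knob [([0.5611, 0.2273, 0.0501], 0.82)]
catch_pivot [([0.6277, 0.1925, 0.0108], 0.62)]
buffalo [([0.6207, 0.0089, 0.0246], 0.85), ([0.6873, -0.3343, -0.0007], 0.24)]
sprayer [([0.4694, -0.4082, -0.0068], 0.82)]
bowl [([0.7319, 0.1082, 0.0073], 0.63), ([0.683, -0.3325, 0.0001], 0.57)]
tool_pot [([0.5806, 0.4469, 0.0023], 0.86), ([0.5628, 0.229, 0.0551], 0.38)]
pinch_pot [([0.4382, 0.3841, 0.0004], 0.82)]
jar [([0.3529, -0.3205, -0.0031], 0.6)]
spatula [([0.5321, -0.2825, 0.0], 0.64)]
rib [([0.3202, 0.2837, -0.0007], 0.66)]
1.7
```

View pics/top0.png

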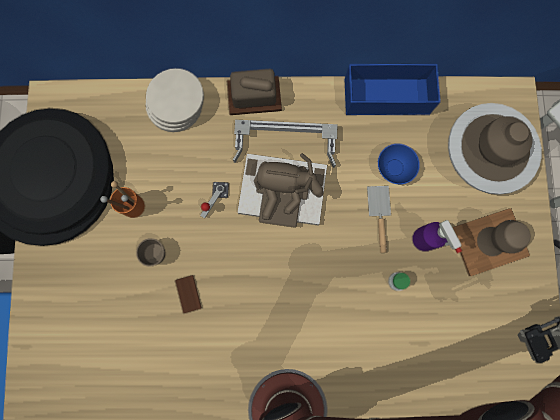

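View pics/side0.png

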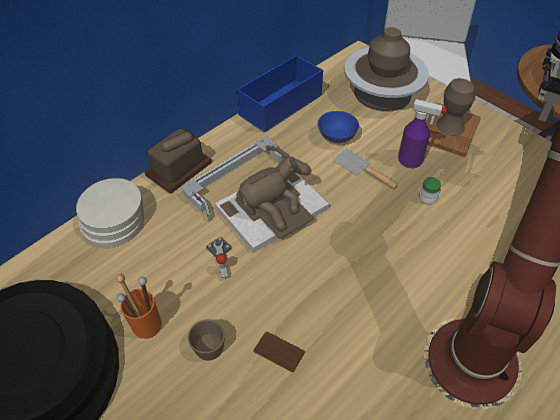

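The top view shows the board at roughly (285,190), the station fence from (237,127) to (337,131), and the open catch knob at (205,207). The side view agrees. Next I'll refine the station pose with a model overlay.

```bash
cat >> h.py <<'E'
def T(pose,p):
    x,y,a=pose; p=np.atleast_2d(np.array(p,float)); c,s=np.cos(a),np.sin(a)
    return np.c_[x+c*p[:,0]-s*p[:,1], y+s*p[:,0]+c*p[:,1], p[:,2]]
ST=[([0,-.148,.03],[0,.148,.03]),([-.066,.128,.03],[0,.128,.03]),([-.066,-.128,.03],[0,-.128,.03]),([-.112,.1475,.03],[-.066,.128,.03]),([-.112,-.1475,.03],[-.066,-.128,.03])]
BD=[([.09,.12,.024],[.09,-.12,.024]),([.09,-.12,.024],[-.09,-.12,.024]),([-.09,-.12,.024],[-.09,.12,.024]),([-.09,.12,.024],[.09,.12,.024]),([-.09,.12,0],[-.09,-.12,0])]
def overlay(f,name,items,box,s=5):
    im=cv2.cvtColor(f['color'],cv2.COLOR_RGB2BGR); x0,y0,x1,y1=box
    im=cv2.resize(im[y0:y1,x0:x1],None,fx=s,fy=s,interpolation=cv2.INTER_CUBIC)
    for pose,segs,col in items:
        for a,b in segs:
            q=(proj(f,T(pose,[a,b]))+.5-[x0,y0])*s
            cv2.line(im,tuple(int(v) for v in q[0]),tuple(int(v) for v in q[1]),col,1,cv2.LINE_AA)
    cv2.imwrite('pics/'+name+'.png',im)
def inst(st,p):
    c,s=np.cos(st[2]),np.sin(st[2]); d=np.array(p[:2])-st[:2]
    return np.array([c*d[0]+s*d[1],-s*d[0]+c*d[1]])
def fitboard(pts):
    loc={'far_left':(.09,.12),'far_right':(.09,-.12),'near_left':(-.09,.12),'near_right':(-.09,-.12)}
    A=np.array([loc[k] for k,_ in pts]);B=np.array([v[:2] for _,v in pts])
    a0,b0=A.mean(0),B.mean(0);H=(A-a0).T@(B-b0)
    th=np.arctan2(H[0,1]-H[1,0],H[0,0]+H[1,1]);c,s=np.cos(th),np.sin(th)
    t=b0-np.array([[c,-s],[s,c]])@a0
    r=B-(A@np.array([[c,-s],[s,c]]).T+t)
    return np.array([t[0],t[1],th]),np.abs(r).max()
E
python3 - <<'E'
from h import *
from scipy.spatial.transform import Rotation as R
print(R.from_rotvec(robot.state()['orientation']).as_matrix().round(3))
st=(.8035,-.0065,-.064)
b,r=fitboard([('far_left',(.731,.1135)),('far_right',(.694,-.126)),('near_left',(.552,.1385)),('near_right',(.5168,-.0955))])
print(b,r)
f=robot.grab_frame('top'); overlay(f,'topo',[(st,ST,(0,255,0)),(b,BD,(0,0,255))],(200,100,360,220))
f=robot.grab_frame('side'); overlay(f,'sideo',[(st,ST,(0,255,0)),(b,BD,(0,0,255))],(175,130,335,250))
E
```

```text
[[-0.938  0.     0.347]
 [-0.347  0.    -0.938]
 [-0.    -1.    -0.   ]]
[ 0.62345     0.007625   -0.15248953] 0.0018115863537260246
```

View pics/topo.png

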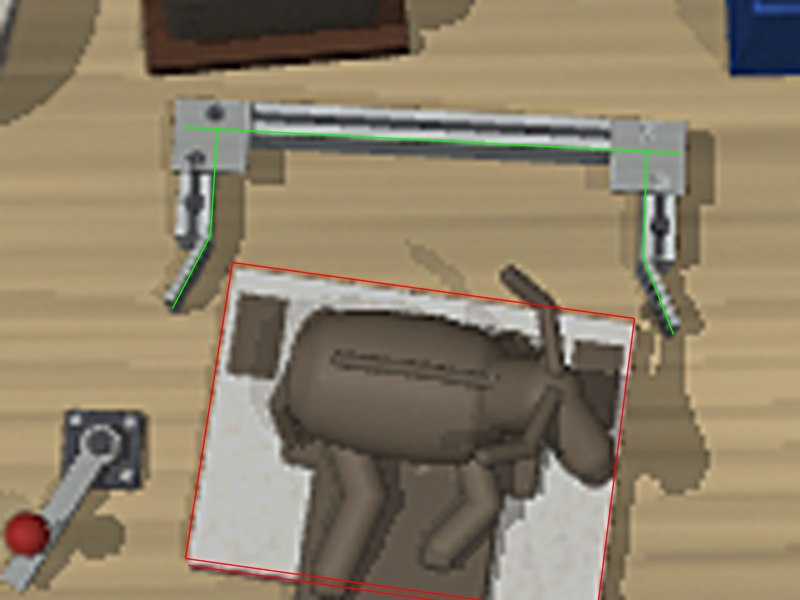

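View pics/sideo.png

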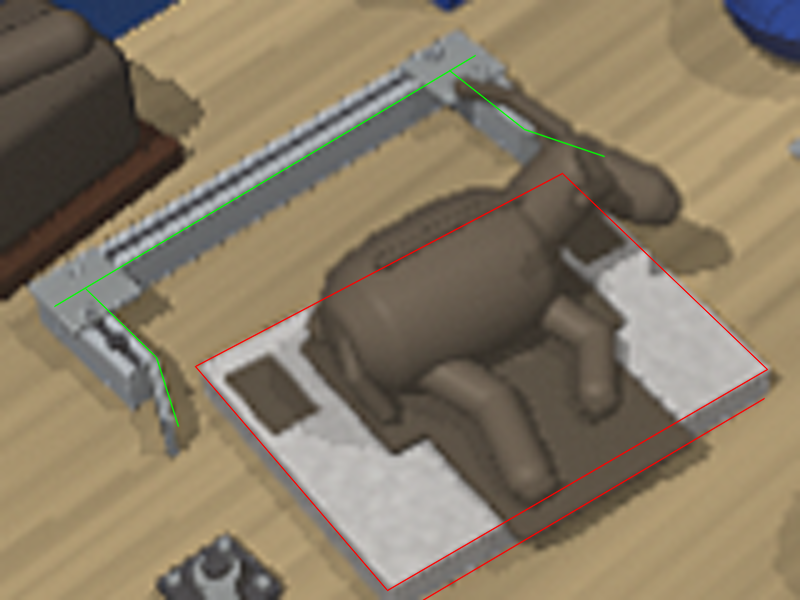

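>>> {"op": "carry_out", "data": {
  "plan": [
    {"dx": 0.005,"dy": 0.02,"dz": 0.03,"turn": 0,"grip": -1},
    {"dx": 0.015,"dy": 0.045,"dz": 0.06,"turn": -0.06,"grip": -1},
    {"dx": 0.025,"dy": 0.08,"dz": 0.08,"turn": -0.12,"grip": -1},
    {"dx": 0.04,"dy": 0.12,"dz": 0.08,"turn": -0.18,"grip": -1},
    {"dx": 0.055,"dy": 0.16,"dz": 0.08,"turn": -0.24,"grip": -1},
    {"dx": 0.07,"dy": 0.2,"dz": 0.08,"turn": -0.3,"grip": -1},
    {"dx": 0.09,"dy": 0.235,"dz": 0.08,"turn": -0.36,"grip": -1},
    {"dx": 0.11,"dy": 0.27,"dz": 0.08,"turn": -0.42,"grip": -1},
    {"dx": 0.13,"dy": 0.305,"dz": 0.08,"turn": -0.42,"grip": -1},
    {"dx": 0.15,"dy": 0.34,"dz": 0.08,"turn": -0.42,"grip": -1},
    {"dx": 0.17,"dy": 0.375,"dz": 0.08,"turn": -0.42,"grip": -1},
    {"dx": 0.19,"dy": 0.41,"dz": 0.08,"turn": -0.42,"grip": -1}
  ]
}}

```text
time_s: 2.8
position: [0.4164, -0.1977, 0.2991]
orientation: [-0.073, -2.188, 2.189]
contact_force: [0.3, -1.3, -0.1]
width: 0.0176
```

>>> {"op": "carry_out", "data": {
  "plan": [
    {"dx": 0.017,"dy": 0.03,"dz": 0,"turn": 0,"grip": -1},
    {"dx": 0.034,"dy": 0.06,"dz": -0.01,"turn": 0,"grip": -1},
    {"dx": 0.05,"dy": 0.09,"dz": -0.03,"turn": 0,"grip": -1},
    {"dx": 0.064,"dy": 0.12,"dz": -0.06,"turn": 0,"grip": -1},
    {"dx": 0.064,"dy": 0.126,"dz": -0.1,"turn": 0,"grip": -1},
    {"dx": 0.064,"dy": 0.126,"dz": -0.14,"turn": 0,"grip": -1},
    {"dx": 0.064,"dy": 0.126,"dz": -0.18,"turn": 0,"grip": -1},
    {"dx": 0.064,"dy": 0.126,"dz": -0.215,"turn": 0,"grip": -1},
    {"dx": 0.064,"dy": 0.126,"dz": -0.245,"turn": 0,"grip": -1},
    {"dx": 0.064,"dy": 0.126,"dz": -0.27,"turn": 0,"grip": -1},
    {"dx": 0.064,"dy": 0.126,"dz": -0.285,"turn": 0,"grip": -1},
    {"dx": 0.064,"dy": 0.126,"dz": -0.29,"turn": 0,"grip": -1}
  ]
}}

```text
time_s: 3.8
position: [0.4792, -0.0715, 0.0068]
orientation: [-0.068, -2.187, 2.187]
contact_force: [-0.0, 0.6, 0.4]
width: 0.0006
```

```bash
cat > look.py <<'E'
from h import *
import sys
st=(.8035,-.0065,-.064)
def look(name,side=True):
    acc={}
    for n in ('top','side') if side else ('top',):
        f=robot.grab_frame(n); 
        for k in ['far_left','far_right','near_left','near_right']:
            r=robot.tip_of(f,k)
            if r: acc.setdefault(k,[]).append((r[0]['score'],np.array(r[0]['location'])))
        if n=='top': ft=f
        else: fs=f
    pts=[(k,np.mean([l for s,l in v],0)) for k,v in acc.items()]
    b,r=fitboard(pts)
    print('board',b.round(4),'res',round(r,4),'in st',inst(st,b).round(4),'rel yaw',round(b[2]-st[2],3))
    for k,p in (('fl',(.09,.12)),('fr',(.09,-.12))): print(k,inst(st,T(b,[p+(0.,)])[0]).round(4))
    s=robot.state(); print('t',s['time_s'],'tcp',s['position'].round(4),'F',s['contact_force'].round(2))
    tb=T(b,[(-.09,.1,0),(-.09,-.1,0)]); print('push pts',tb[:,:2].round(4).tolist())
    overlay(ft,name,[(st,ST,(0,255,0)),(b,BD,(0,0,255))],(200,100,360,220))
    if side: overlay(fs,name+'s',[(st,ST,(0,255,0)),(b,BD,(0,0,255))],(175,130,335,250))
look(sys.argv[1])
E
python3 look.py a1
```

```text
board [ 0.6317 -0.0097 -0.1561] res 0.0503 in st [-0.1713 -0.0142] rel yaw -0.092
fl [-0.0706  0.097 ]
fr [-0.0927 -0.142 ]
t 4.3 tcp [ 0.481  -0.0718  0.0099] F [-0.16 -0.51  0.34]
push pts [[0.5583, 0.103], [0.5272, -0.0945]]
```

View pics/a1s.png

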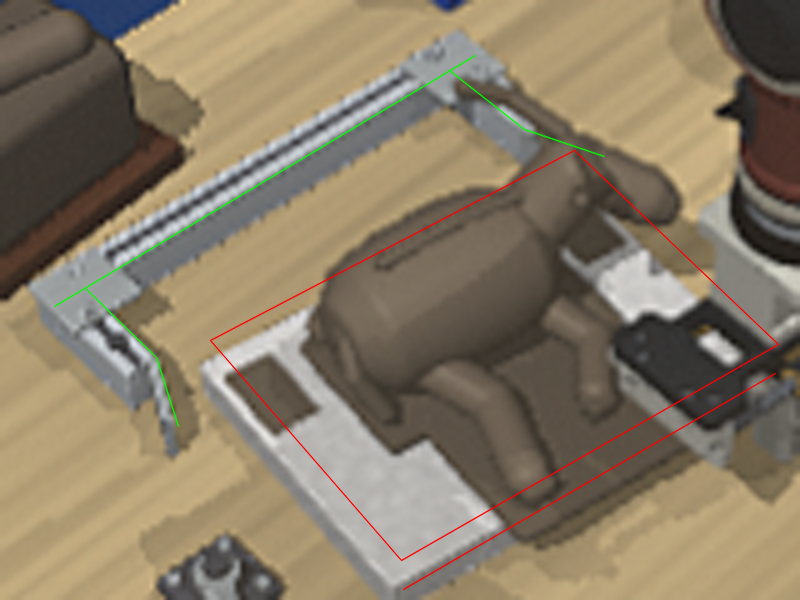

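View pics/a1.png

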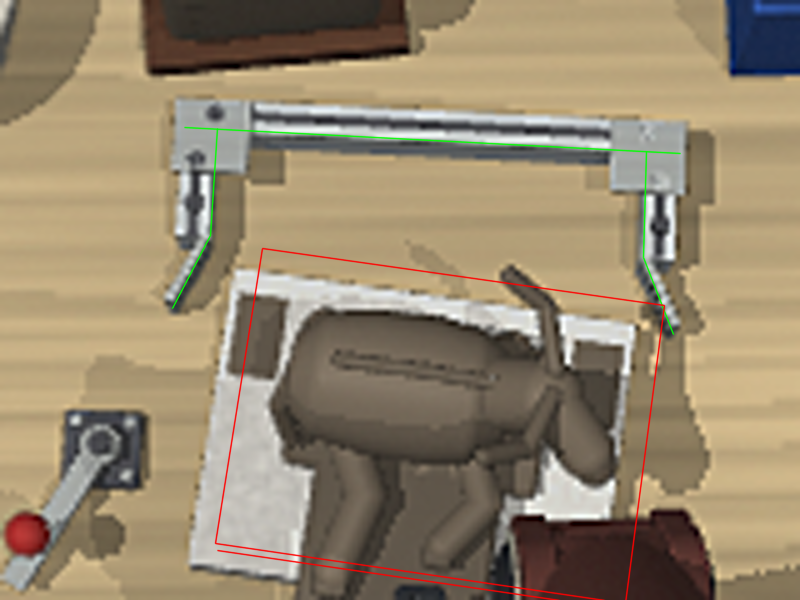

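```bash
python3 - <<'E'
s=open('look.py').read()
a=s.index("    pts=[(k"); b=s.index("    print('board'")
s=s[:a]+'''    pts=[(k,l) for k,v in acc.items() for sc,l in v if abs(l[2]-.012)<.012]
    import itertools
    best=None
    for p,q in itertools.combinations(pts,2):
        if p[0]==q[0]: continue
        b0,r0=fitboard([p,q])
        if r0>.006 or abs(b0[2]-st[2])>.35: continue
        inl=[(k,l) for k,l in pts if np.hypot(*(T(b0,[LOC[k]+(0,)])[0,:2]-l[:2]))<.008]
        if best is None or len(inl)>len(best): best=inl
    b,r=fitboard(best); print([k for k,_ in best])
'''+s[b:]
s=s.replace("def look","LOC={'far_left':(.09,.12),'far_right':(.09,-.12),'near_left':(-.09,.12),'near_right':(-.09,-.12)}\ndef look",1)
open('look.py','w').write(s)
E
```

>>> {"op": "carry_out", "data": {
  "plan": [
    {"dx": 0.008,"dy": -0.0005,"grip": -1},
    {"dx": 0.014,"dy": -0.001,"grip": -1},
    {"dx": 0.018,"dy": -0.001,"grip": -1},
    {"dx": 0.02,"dy": -0.001,"grip": -1},
    {"dx": 0.022,"dy": -0.0015,"grip": -1},
    {"dx": 0.024,"dy": -0.0015,"grip": -1},
    {"dx": 0.026,"dy": -0.0015,"grip": -1},
    {"dx": 0.028,"dy": -0.002,"grip": -1},
    {"dx": 0.03,"dy": -0.002,"grip": -1},
    {"dx": 0.032,"dy": -0.002,"grip": -1},
    {"dx": 0.034,"dy": -0.002,"grip": -1},
    {"dx": 0.036,"dy": -0.002,"grip": -1}
  ]
}}

```text
$.plan[0]: bad value
```

>>> {"op": "carry_out", "data": {
  "plan": [
    {"dx": 0.008,"dy": -0.0005,"dz": 0,"turn": 0,"grip": -1},
    {"dx": 0.014,"dy": -0.001,"dz": 0,"turn": 0,"grip": -1},
    {"dx": 0.018,"dy": -0.001,"dz": 0,"turn": 0,"grip": -1},
    {"dx": 0.02,"dy": -0.001,"dz": 0,"turn": 0,"grip": -1},
    {"dx": 0.022,"dy": -0.0015,"dz": 0,"turn": 0,"grip": -1},
    {"dx": 0.024,"dy": -0.0015,"dz": 0,"turn": 0,"grip": -1},
    {"dx": 0.026,"dy": -0.0015,"dz": 0,"turn": 0,"grip": -1},
    {"dx": 0.028,"dy": -0.002,"dz": 0,"turn": 0,"grip": -1},
    {"dx": 0.03,"dy": -0.002,"dz": 0,"turn": 0,"grip": -1},
    {"dx": 0.032,"dy": -0.002,"dz": 0,"turn": 0,"grip": -1},
    {"dx": 0.034,"dy": -0.002,"dz": 0,"turn": 0,"grip": -1},
    {"dx": 0.036,"dy": -0.002,"dz": 0,"turn": 0,"grip": -1}
  ]
}}

```text
time_s: 5.3
position: [0.5109, -0.0744, 0.009]
orientation: [-0.062, -2.181, 2.184]
contact_force: [-7.9, -0.9, 4.4]
width: 0.0007
```

```bash
python3 look.py a2
```

```text
['far_left', 'far_left', 'far_right', 'far_right', 'near_left', 'near_left', 'near_right']
board [ 0.6238  0.0064 -0.139 ] res 0.0044 in st [-0.1801  0.0013] rel yaw -0.075
fl [-0.0814  0.1143]
fr [-0.0994 -0.1251]
t 5.8 tcp [ 0.5115 -0.0747  0.009 ] F [-5.91  0.13  2.59]
push pts [[0.5485, 0.1179], [0.5208, -0.0802]]
```

View pics/a2s.png

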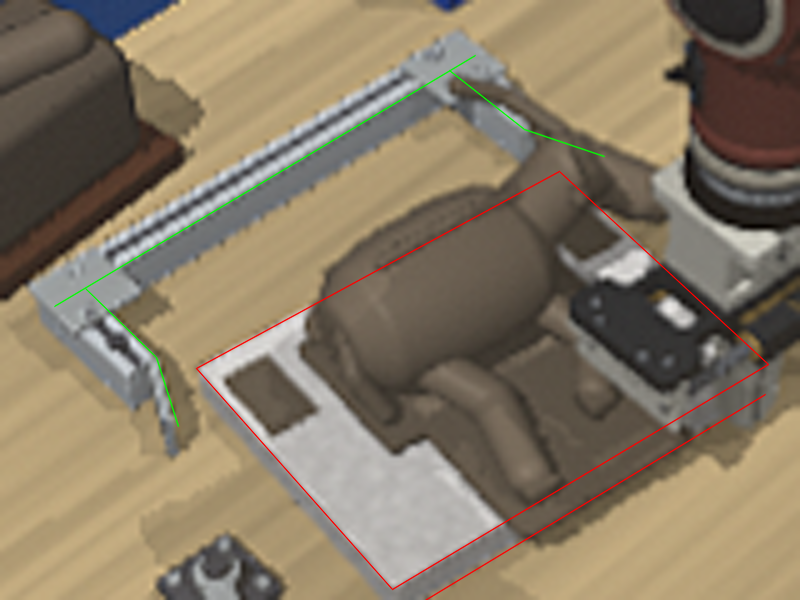

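>>> {"op": "carry_out", "data": {
  "plan": [
    {"dx": 0.005,"dy": 0,"dz": 0.001,"turn": 0,"grip": -1},
    {"dx": 0.008,"dy": -0.0005,"dz": 0.001,"turn": 0,"grip": -1},
    {"dx": 0.01,"dy": -0.0005,"dz": 0.001,"turn": 0,"grip": -1},
    {"dx": 0.012,"dy": -0.001,"dz": 0.001,"turn": 0,"grip": -1},
    {"dx": 0.014,"dy": -0.001,"dz": 0.001,"turn": 0,"grip": -1},
    {"dx": 0.016,"dy": -0.001,"dz": 0.001,"turn": 0,"grip": -1},
    {"dx": 0.018,"dy": -0.001,"dz": 0.001,"turn": 0,"grip": -1},
    {"dx": 0.02,"dy": -0.001,"dz": 0.001,"turn": 0,"grip": -1},
    {"dx": 0.022,"dy": -0.0015,"dz": 0.001,"turn": 0,"grip": -1},
    {"dx": 0.024,"dy": -0.0015,"dz": 0.001,"turn": 0,"grip": -1},
    {"dx": 0.026,"dy": -0.0015,"dz": 0.001,"turn": 0,"grip": -1},
    {"dx": 0.028,"dy": -0.0015,"dz": 0.001,"turn": 0,"grip": -1}
  ]
}}

```text
time_s: 6.8
position: [0.5324, -0.0789, 0.0087]
orientation: [-0.049, -2.169, 2.181]
contact_force: [-8.7, -4.0, 3.1]
width: 0.0008
```

```bash
python3 look.py a3
```

```text
['far_left', 'far_left', 'far_right', 'near_left', 'near_right']
board [ 0.6349  0.0115 -0.0519] res 0.0042 in st [-0.1694  0.0072] rel yaw 0.012
fl [-0.0809  0.1283]
fr [-0.078  -0.1117]
t 7.3 tcp [ 0.5334 -0.079   0.0088] F [-6.7  -3.65  0.97]
push pts [[0.5502, 0.1161], [0.5398, -0.0837]]
```

>>> {"op": "carry_out", "data": {
  "plan": [
    {"dx": -0.015,"dy": 0,"dz": 0.002,"turn": 0,"grip": -1},
    {"dx": -0.04,"dy": 0.003,"dz": 0.003,"turn": 0,"grip": -1},
    {"dx": -0.055,"dy": 0.03,"dz": 0.003,"turn": 0,"grip": -1},
    {"dx": -0.055,"dy": 0.065,"dz": 0.003,"turn": 0,"grip": -1},
    {"dx": -0.055,"dy": 0.1,"dz": 0.003,"turn": 0,"grip": -1},
    {"dx": -0.052,"dy": 0.135,"dz": 0.003,"turn": 0,"grip": -1},
    {"dx": -0.048,"dy": 0.165,"dz": 0.003,"turn": 0,"grip": -1},
    {"dx": -0.042,"dy": 0.185,"dz": 0.003,"turn": 0,"grip": -1},
    {"dx": -0.034,"dy": 0.197,"dz": 0.003,"turn": 0,"grip": -1},
    {"dx": -0.02,"dy": 0.197,"dz": 0.003,"turn": 0,"grip": -1},
    {"dx": -0.01,"dy": 0.196,"dz": 0.003,"turn": 0,"grip": -1},
    {"dx": -0.007,"dy": 0.196,"dz": 0.003,"turn": 0,"grip": -1}
  ]
}}

```text
time_s: 8.3
position: [0.5291, 0.1175, 0.0119]
orientation: [-0.056, -2.173, 2.183]
contact_force: [0.8, -0.4, -0.5]
width: 0.0006
```

```bash
cat >> look.py <<'E'
from scipy.spatial.transform import Rotation as R
m=R.from_rotvec(robot.state()['orientation']).as_matrix(); j=m[:,2]
print('jaw yaw vs station', round(np.arctan2(-j[0]*-1*-1,-j[1])*1,3) if 0 else round((np.arctan2(j[1],j[0])+np.pi/2-st[2]+np.pi/2)%np.pi-np.pi/2,3),'tool y',m[:,1].round(3))
E
python3 look.py a4
```

```text
['far_left', 'far_left', 'far_right', 'near_right', 'near_right']
board [ 0.6362  0.0118 -0.0484] res 0.0026 in st [-0.1681  0.0076] rel yaw 0.016
fl [-0.08   0.129]
fr [-0.0763 -0.111 ]
t 8.8 tcp [0.5261 0.117  0.0118] F [-0.01 -0.84 -0.24]
push pts [[0.5511, 0.1161], [0.5415, -0.0837]]
jaw yaw vs station -0.005 tool y [-0.022 -0.005 -1.   ]
```

View pics/a4s.png

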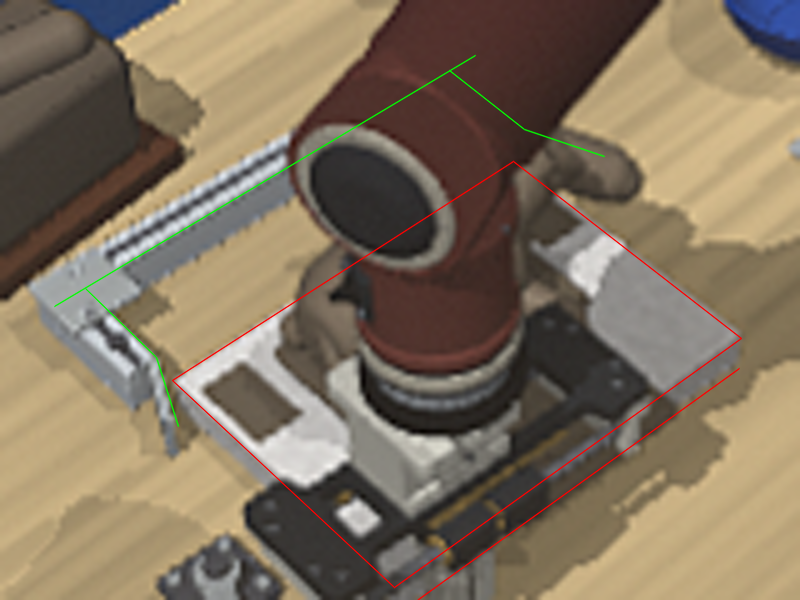

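>>> {"op": "carry_out", "data": {
  "plan": [
    {"dx": 0.008,"dy": -0.0005,"dz": -0.002,"turn": 0,"grip": -1},
    {"dx": 0.013,"dy": -0.001,"dz": -0.002,"turn": 0,"grip": -1},
    {"dx": 0.016,"dy": -0.001,"dz": -0.002,"turn": 0,"grip": -1},
    {"dx": 0.0185,"dy": -0.001,"dz": -0.002,"turn": 0,"grip": -1},
    {"dx": 0.021,"dy": -0.0015,"dz": -0.002,"turn": 0,"grip": -1},
    {"dx": 0.0235,"dy": -0.0015,"dz": -0.002,"turn": 0,"grip": -1},
    {"dx": 0.026,"dy": -0.0015,"dz": -0.002,"turn": 0,"grip": -1},
    {"dx": 0.0285,"dy": -0.002,"dz": -0.002,"turn": 0,"grip": -1},
    {"dx": 0.031,"dy": -0.002,"dz": -0.002,"turn": 0,"grip": -1},
    {"dx": 0.0335,"dy": -0.002,"dz": -0.002,"turn": 0,"grip": -1},
    {"dx": 0.036,"dy": -0.002,"dz": -0.002,"turn": 0,"grip": -1},
    {"dx": 0.0385,"dy": -0.002,"dz": -0.002,"turn": 0,"grip": -1}
  ]
}}

```text
time_s: 9.8
position: [0.5593, 0.1179, 0.009]
orientation: [-0.037, -2.168, 2.175]
contact_force: [-7.5, 4.1, 4.4]
width: 0.0003
```

>>> {"op": "carry_out", "data": {
  "plan": [
    {"dx": 0.006,"dy": 0,"dz": 0,"turn": 0,"grip": -1},
    {"dx": 0.0085,"dy": -0.0005,"dz": 0,"turn": 0,"grip": -1},
    {"dx": 0.011,"dy": -0.001,"dz": 0,"turn": 0,"grip": -1},
    {"dx": 0.0135,"dy": -0.001,"dz": 0,"turn": 0,"grip": -1},
    {"dx": 0.016,"dy": -0.001,"dz": 0,"turn": 0,"grip": -1},
    {"dx": 0.0185,"dy": -0.0015,"dz": 0,"turn": 0,"grip": -1}
  ]
}}

```text
time_s: 10.3
position: [0.5728, 0.1196, 0.0082]
orientation: [-0.024, -2.166, 2.168]
contact_force: [-6.5, 4.8, 2.0]
width: 0.0005
```

```bash
python3 look.py a5
```

```text
['far_left', 'far_left', 'far_right', 'near_right', 'near_right', 'near_left']
board [ 0.6539  0.0029 -0.1876] res 0.0042 in st [-0.1499 -0.0002] rel yaw -0.124
fl [-0.0458  0.1078]
fr [-0.0754 -0.1304]
t 10.8 tcp [0.5739 0.1195 0.0082] F [-6.09  5.29  2.41]
push pts [[0.5841, 0.1179], [0.5468, -0.0786]]
jaw yaw vs station -0.001 tool y [-0.041  0.001 -0.999]
```

View pics/a5.png

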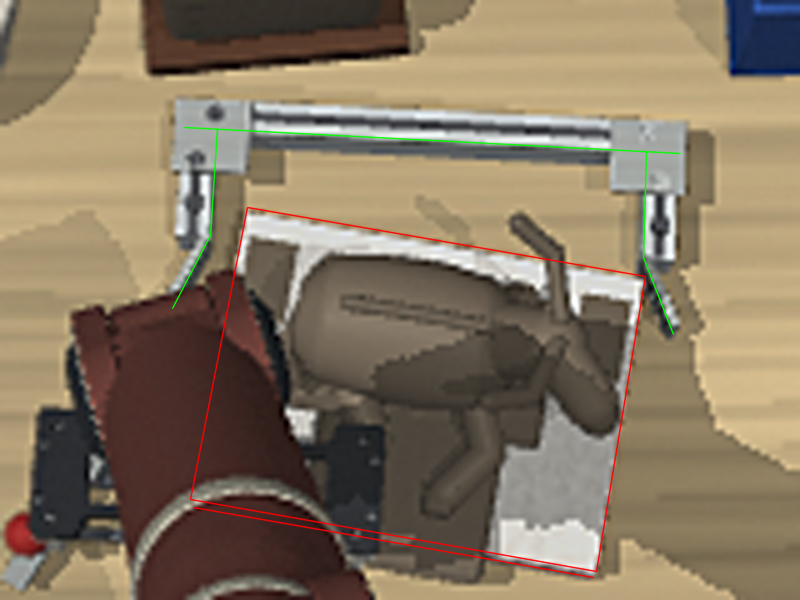

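>>> {"op": "carry_out", "data": {
  "plan": [
    {"dx": -0.015,"dy": 0,"dz": 0.002,"turn": 0,"grip": -1},
    {"dx": -0.04,"dy": 0,"dz": 0.003,"turn": 0,"grip": -1},
    {"dx": -0.065,"dy": -0.01,"dz": 0.003,"turn": 0,"grip": -1},
    {"dx": -0.075,"dy": -0.04,"dz": 0.003,"turn": 0,"grip": -1},
    {"dx": -0.078,"dy": -0.078,"dz": 0.003,"turn": 0,"grip": -1},
    {"dx": -0.078,"dy": -0.115,"dz": 0.003,"turn": 0,"grip": -1},
    {"dx": -0.078,"dy": -0.15,"dz": 0.003,"turn": 0,"grip": -1},
    {"dx": -0.075,"dy": -0.18,"dz": 0.003,"turn": 0,"grip": -1},
    {"dx": -0.068,"dy": -0.198,"dz": 0.003,"turn": 0,"grip": -1},
    {"dx": -0.055,"dy": -0.2,"dz": 0.003,"turn": 0,"grip": -1},
    {"dx": -0.047,"dy": -0.2,"dz": 0.003,"turn": 0,"grip": -1},
    {"dx": -0.044,"dy": -0.2,"dz": 0.003,"turn": 0,"grip": -1}
  ]
}}

```text
time_s: 11.8
position: [0.5322, -0.0804, 0.0113]
orientation: [-0.03, -2.17, 2.17]
contact_force: [0.4, 0.3, -0.3]
width: 0.0003
```

>>> {"op": "carry_out", "data": {
  "plan": [
    {"dx": 0.004,"dy": 0,"dz": -0.002,"turn": 0,"grip": -1},
    {"dx": 0.007,"dy": -0.0005,"dz": -0.002,"turn": 0,"grip": -1},
    {"dx": 0.01,"dy": -0.001,"dz": -0.002,"turn": 0,"grip": -1},
    {"dx": 0.013,"dy": -0.001,"dz": -0.002,"turn": 0,"grip": -1},
    {"dx": 0.016,"dy": -0.001,"dz": -0.002,"turn": 0,"grip": -1},
    {"dx": 0.019,"dy": -0.001,"dz": -0.002,"turn": 0,"grip": -1},
    {"dx": 0.022,"dy": -0.0015,"dz": -0.002,"turn": 0,"grip": -1},
    {"dx": 0.025,"dy": -0.0015,"dz": -0.002,"turn": 0,"grip": -1},
    {"dx": 0.028,"dy": -0.002,"dz": -0.002,"turn": 0,"grip": -1},
    {"dx": 0.031,"dy": -0.002,"dz": -0.002,"turn": 0,"grip": -1},
    {"dx": 0.034,"dy": -0.002,"dz": -0.002,"turn": 0,"grip": -1},
    {"dx": 0.037,"dy": -0.002,"dz": -0.002,"turn": 0,"grip": -1}
  ]
}}

```text
time_s: 12.8
position: [0.5627, -0.0841, 0.0078]
orientation: [-0.015, -2.159, 2.167]
contact_force: [-6.7, -3.0, 2.7]
width: 0.0004
```

```bash
python3 look.py a6
```

```text
['far_left', 'far_left', 'far_right', 'far_right', 'near_left', 'near_left', 'near_right']
board [ 0.6692  0.0076 -0.0601] res 0.0025 in st [-0.1349  0.0055] rel yaw 0.004
fl [-0.0454  0.1258]
fr [-0.0444 -0.1142]
t 13.3 tcp [ 0.5638 -0.0835  0.0079] F [-5.7  -1.98 -0.73]
push pts [[0.5854, 0.1128], [0.5734, -0.0868]]
jaw yaw vs station -0.001 tool y [-0.049 -0.001 -0.999]
```

View pics/a6.png

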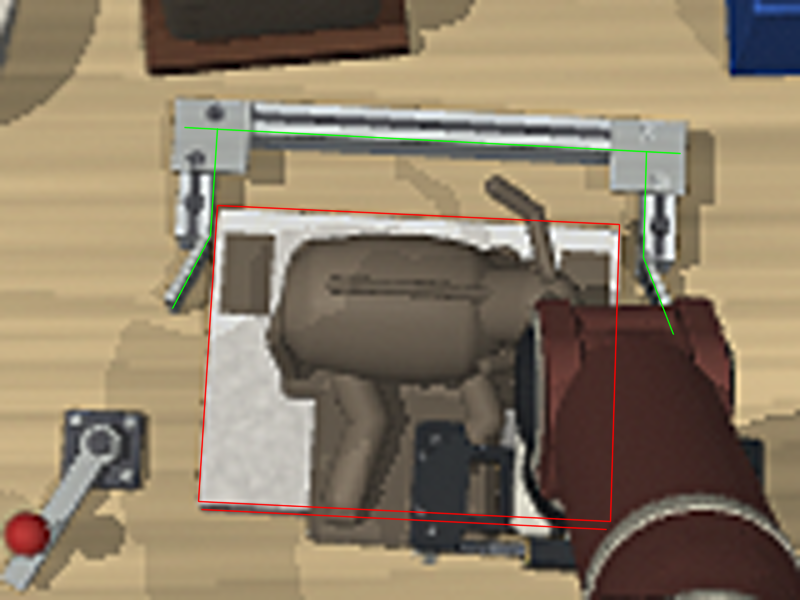

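>>> {"op": "carry_out", "data": {
  "plan": [
    {"dx": -0.015,"dy": 0,"dz": 0.003,"turn": 0,"grip": -1},
    {"dx": -0.035,"dy": 0.005,"dz": 0.004,"turn": 0,"grip": -1},
    {"dx": -0.045,"dy": 0.03,"dz": 0.004,"turn": 0,"grip": -1},
    {"dx": -0.045,"dy": 0.065,"dz": 0.004,"turn": 0,"grip": -1},
    {"dx": -0.044,"dy": 0.1,"dz": 0.004,"turn": 0,"grip": -1},
    {"dx": -0.042,"dy": 0.135,"dz": 0.004,"turn": 0,"grip": -1},
    {"dx": -0.038,"dy": 0.165,"dz": 0.004,"turn": 0,"grip": -1},
    {"dx": -0.032,"dy": 0.188,"dz": 0.004,"turn": 0,"grip": -1},
    {"dx": -0.02,"dy": 0.197,"dz": 0.004,"turn": 0,"grip": -1},
    {"dx": -0.006,"dy": 0.198,"dz": 0.004,"turn": 0,"grip": -1},
    {"dx": 0.003,"dy": 0.198,"dz": 0.004,"turn": 0,"grip": -1},
    {"dx": 0.005,"dy": 0.198,"dz": 0.004,"turn": 0,"grip": -1}
  ]
}}

```text
time_s: 14.3
position: [0.5706, 0.116, 0.0118]
orientation: [-0.018, -2.165, 2.169]
contact_force: [-0.1, -0.5, -0.4]
width: 0.0004
```

>>> {"op": "carry_out", "data": {
  "plan": [
    {"dx": 0.004,"dy": 0,"dz": -0.002,"turn": 0,"grip": -1},
    {"dx": 0.007,"dy": -0.0005,"dz": -0.002,"turn": 0,"grip": -1},
    {"dx": 0.01,"dy": -0.001,"dz": -0.002,"turn": 0,"grip": -1},
    {"dx": 0.0125,"dy": -0.001,"dz": -0.002,"turn": 0,"grip": -1},
    {"dx": 0.015,"dy": -0.001,"dz": -0.002,"turn": 0,"grip": -1},
    {"dx": 0.0175,"dy": -0.001,"dz": -0.002,"turn": 0,"grip": -1},
    {"dx": 0.02,"dy": -0.0015,"dz": -0.002,"turn": 0,"grip": -1},
    {"dx": 0.0225,"dy": -0.0015,"dz": -0.002,"turn": 0,"grip": -1},
    {"dx": 0.025,"dy": -0.002,"dz": -0.002,"turn": 0,"grip": -1},
    {"dx": 0.0275,"dy": -0.002,"dz": -0.002,"turn": 0,"grip": -1},
    {"dx": 0.03,"dy": -0.002,"dz": -0.002,"turn": 0,"grip": -1},
    {"dx": 0.0325,"dy": -0.002,"dz": -0.002,"turn": 0,"grip": -1}
  ]
}}

```text
time_s: 15.3
position: [0.597, 0.1175, 0.009]
orientation: [-0.002, -2.163, 2.161]
contact_force: [-7.9, 3.9, 3.1]
width: 0.0004
```

```bash
python3 look.py a7
```

```text
['far_right', 'far_right', 'near_right', 'near_right', 'far_left', 'near_left']
board [ 0.6822  0.0018 -0.1669] res 0.003 in st [-0.1216  0.0006] rel yaw -0.103
fl [-0.0198  0.1107]
fr [-0.0444 -0.1281]
t 15.8 tcp [0.5976 0.1175 0.009 ] F [-6.76  4.96  1.82]
push pts [[0.61, 0.1154], [0.5768, -0.0818]]
jaw yaw vs station 0.003 tool y [-0.057  0.003 -0.998]
```

View pics/a7.png

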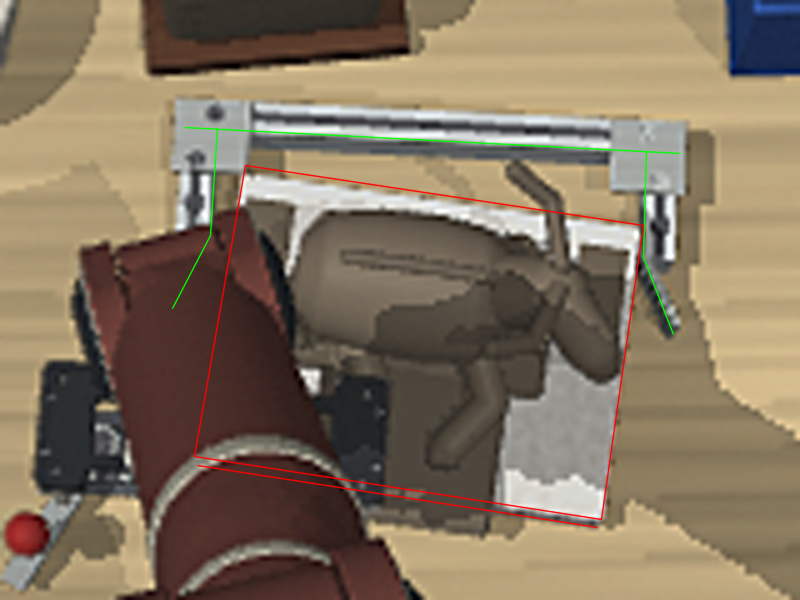

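>>> {"op": "carry_out", "data": {
  "plan": [
    {"dx": -0.015,"dy": 0,"dz": 0.002,"turn": 0,"grip": -1},
    {"dx": -0.04,"dy": 0,"dz": 0.003,"turn": 0,"grip": -1},
    {"dx": -0.06,"dy": -0.01,"dz": 0.003,"turn": 0,"grip": -1},
    {"dx": -0.068,"dy": -0.04,"dz": 0.003,"turn": 0,"grip": -1},
    {"dx": -0.07,"dy": -0.078,"dz": 0.003,"turn": 0,"grip": -1},
    {"dx": -0.07,"dy": -0.115,"dz": 0.003,"turn": 0,"grip": -1},
    {"dx": -0.07,"dy": -0.15,"dz": 0.003,"turn": 0,"grip": -1},
    {"dx": -0.068,"dy": -0.18,"dz": 0.003,"turn": 0,"grip": -1},
    {"dx": -0.06,"dy": -0.198,"dz": 0.003,"turn": 0,"grip": -1},
    {"dx": -0.046,"dy": -0.2,"dz": 0.003,"turn": 0,"grip": -1},
    {"dx": -0.039,"dy": -0.2,"dz": 0.003,"turn": 0,"grip": -1},
    {"dx": -0.036,"dy": -0.2,"dz": 0.003,"turn": 0,"grip": -1}
  ]
}}

```text
time_s: 16.8
position: [0.5628, -0.0822, 0.0121]
orientation: [-0.006, -2.166, 2.162]
contact_force: [-0.4, 0.8, -0.3]
width: 0.0006
```

>>> {"op": "carry_out", "data": {
  "plan": [
    {"dx": 0.004,"dy": 0,"dz": -0.002,"turn": 0,"grip": -1},
    {"dx": 0.007,"dy": -0.0005,"dz": -0.002,"turn": 0,"grip": -1},
    {"dx": 0.01,"dy": -0.001,"dz": -0.002,"turn": 0,"grip": -1},
    {"dx": 0.013,"dy": -0.001,"dz": -0.002,"turn": 0,"grip": -1},
    {"dx": 0.016,"dy": -0.001,"dz": -0.002,"turn": 0,"grip": -1},
    {"dx": 0.019,"dy": -0.001,"dz": -0.002,"turn": 0,"grip": -1},
    {"dx": 0.022,"dy": -0.0015,"dz": -0.002,"turn": 0,"grip": -1},
    {"dx": 0.025,"dy": -0.0015,"dz": -0.002,"turn": 0,"grip": -1},
    {"dx": 0.028,"dy": -0.002,"dz": -0.002,"turn": 0,"grip": -1},
    {"dx": 0.031,"dy": -0.002,"dz": -0.002,"turn": 0,"grip": -1},
    {"dx": 0.034,"dy": -0.002,"dz": -0.002,"turn": 0,"grip": -1},
    {"dx": 0.037,"dy": -0.002,"dz": -0.002,"turn": 0,"grip": -1}
  ]
}}

```text
time_s: 17.8
position: [0.5927, -0.0863, 0.0088]
orientation: [0.011, -2.154, 2.158]
contact_force: [-8.8, -3.6, 4.1]
width: 0.0004
```

```bash
python3 look.py a8
```

```text
['far_left', 'far_left', 'far_right', 'far_right', 'near_left', 'near_left', 'near_right']
board [ 0.6961  0.0066 -0.0327] res 0.0025 in st [-0.108   0.0062] rel yaw 0.031
fl [-0.0218  0.1289]
fr [-0.0143 -0.1109]
t 18.3 tcp [ 0.5935 -0.0862  0.0087] F [-6.61 -4.08  1.79]
push pts [[0.6094, 0.1095], [0.6029, -0.0904]]
jaw yaw vs station 0.004 tool y [-0.068  0.    -0.998]
```

View pics/a8.png

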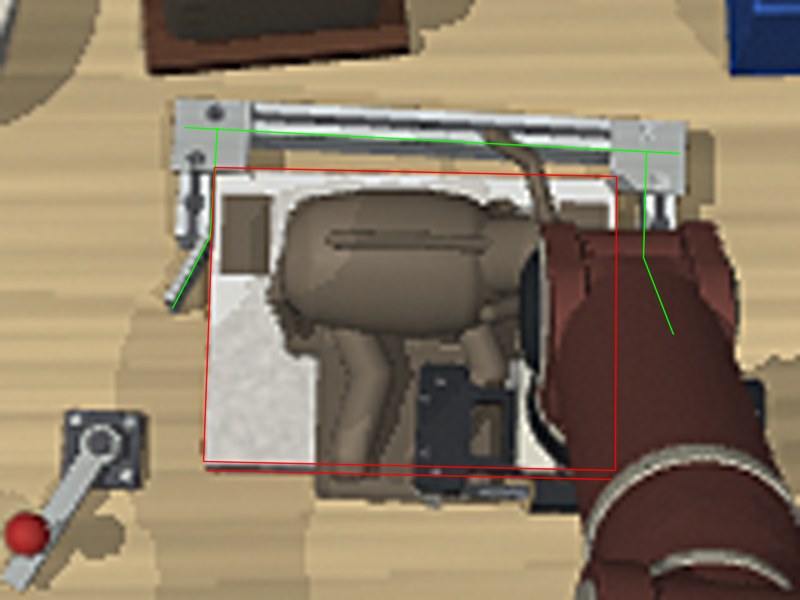

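>>> {"op": "carry_out", "data": {
  "plan": [
    {"dx": -0.015,"dy": 0,"dz": 0.003,"turn": 0,"grip": -1},
    {"dx": -0.035,"dy": 0.005,"dz": 0.004,"turn": 0,"grip": -1},
    {"dx": -0.047,"dy": 0.03,"dz": 0.004,"turn": 0,"grip": -1},
    {"dx": -0.047,"dy": 0.065,"dz": 0.004,"turn": 0,"grip": -1},
    {"dx": -0.047,"dy": 0.1,"dz": 0.004,"turn": 0,"grip": -1},
    {"dx": -0.045,"dy": 0.135,"dz": 0.004,"turn": 0,"grip": -1},
    {"dx": -0.042,"dy": 0.165,"dz": 0.004,"turn": 0,"grip": -1},
    {"dx": -0.034,"dy": 0.188,"dz": 0.004,"turn": 0,"grip": -1},
    {"dx": -0.022,"dy": 0.197,"dz": 0.004,"turn": 0,"grip": -1},
    {"dx": -0.008,"dy": 0.198,"dz": 0.004,"turn": 0,"grip": -1},
    {"dx": -0.001,"dy": 0.198,"dz": 0.004,"turn": 0,"grip": -1},
    {"dx": 0.001,"dy": 0.198,"dz": 0.004,"turn": 0,"grip": -1}
  ]
}}

```text
time_s: 19.3
position: [0.5956, 0.1122, 0.0126]
orientation: [0.008, -2.156, 2.161]
contact_force: [0.3, 0.3, -0.0]
width: 0.0004
```

>>> {"op": "carry_out", "data": {
  "plan": [
    {"dx": 0.004,"dy": 0,"dz": -0.002,"turn": 0,"grip": -1},
    {"dx": 0.0065,"dy": -0.0005,"dz": -0.002,"turn": 0,"grip": -1},
    {"dx": 0.009,"dy": -0.001,"dz": -0.002,"turn": 0,"grip": -1},
    {"dx": 0.011,"dy": -0.001,"dz": -0.002,"turn": 0,"grip": -1},
    {"dx": 0.013,"dy": -0.001,"dz": -0.002,"turn": 0,"grip": -1},
    {"dx": 0.015,"dy": -0.001,"dz": -0.002,"turn": 0,"grip": -1},
    {"dx": 0.017,"dy": -0.0015,"dz": -0.002,"turn": 0,"grip": -1},
    {"dx": 0.019,"dy": -0.0015,"dz": -0.002,"turn": 0,"grip": -1},
    {"dx": 0.021,"dy": -0.002,"dz": -0.002,"turn": 0,"grip": -1},
    {"dx": 0.0225,"dy": -0.002,"dz": -0.002,"turn": 0,"grip": -1},
    {"dx": 0.024,"dy": -0.002,"dz": -0.002,"turn": 0,"grip": -1}
  ]
}}

```text
time_s: 20.22
position: [0.6135, 0.1133, 0.0099]
orientation: [0.023, -2.154, 2.152]
contact_force: [-8.0, 4.5, 3.6]
width: 0.0006
```

```bash
python3 look.py a9
```

```text
['far_left', 'far_left', 'far_right', 'far_right', 'near_left', 'near_right', 'near_right']
board [ 0.7049  0.0043 -0.1055] res 0.0042 in st [-0.0991  0.0045] rel yaw -0.042
fl [-0.0042  0.1207]
fr [-0.0142 -0.1191]
t 20.7167 tcp [0.614  0.1133 0.0099] F [-6.22  4.28  1.7 ]
push pts [[0.6259, 0.1133], [0.6049, -0.0856]]
jaw yaw vs station 0.006 tool y [-0.078  0.003 -0.997]
```

View pics/a9.png

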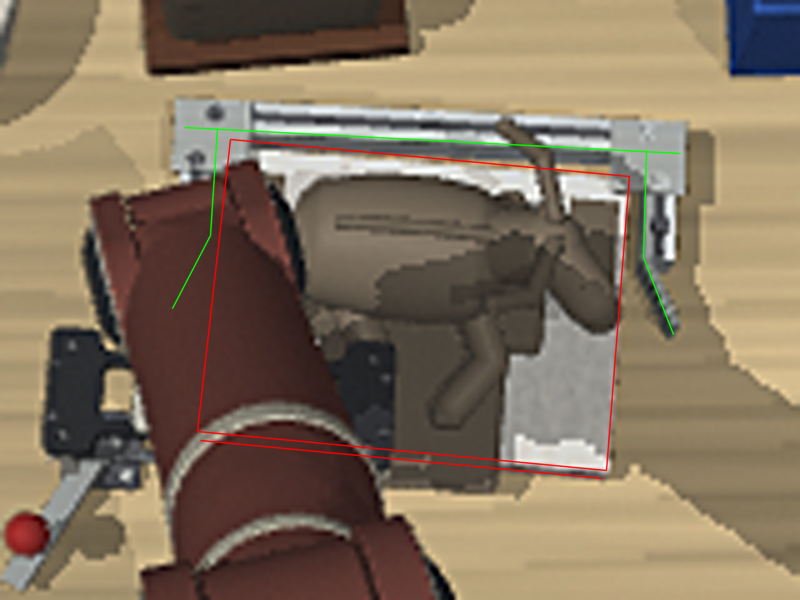

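View pics/a9s.png

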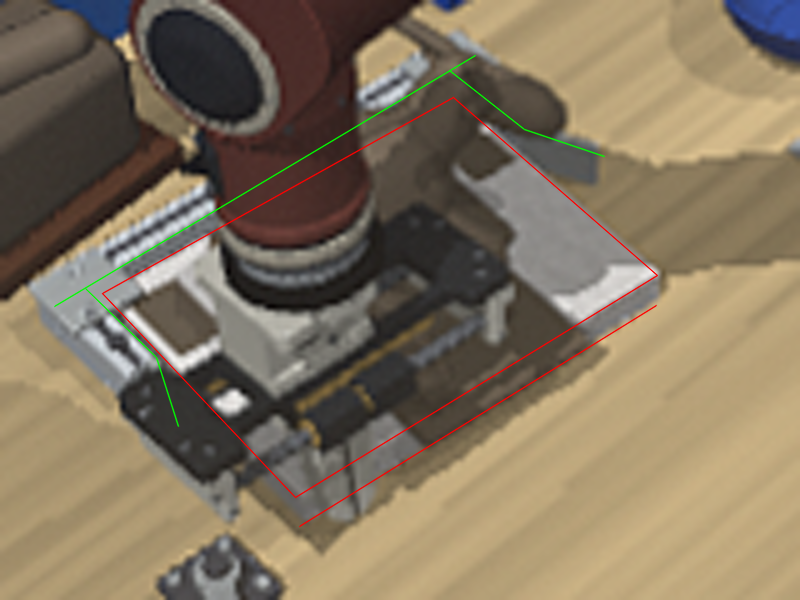

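>>> {"op": "carry_out", "data": {
  "plan": [
    {"dx": -0.015,"dy": 0,"dz": 0.002,"turn": 0,"grip": -1},
    {"dx": -0.04,"dy": 0,"dz": 0.003,"turn": 0,"grip": -1},
    {"dx": -0.058,"dy": -0.01,"dz": 0.003,"turn": 0,"grip": -1},
    {"dx": -0.064,"dy": -0.04,"dz": 0.003,"turn": 0,"grip": -1},
    {"dx": -0.065,"dy": -0.078,"dz": 0.003,"turn": 0,"grip": -1},
    {"dx": -0.065,"dy": -0.115,"dz": 0.003,"turn": 0,"grip": -1},
    {"dx": -0.063,"dy": -0.15,"dz": 0.003,"turn": 0,"grip": -1},
    {"dx": -0.058,"dy": -0.18,"dz": 0.003,"turn": 0,"grip": -1},
    {"dx": -0.048,"dy": -0.197,"dz": 0.003,"turn": 0,"grip": -1},
    {"dx": -0.034,"dy": -0.199,"dz": 0.003,"turn": 0,"grip": -1},
    {"dx": -0.027,"dy": -0.199,"dz": 0.003,"turn": 0,"grip": -1},
    {"dx": -0.024,"dy": -0.199,"dz": 0.003,"turn": 0,"grip": -1}
  ]
}}

```text
time_s: 21.72
position: [0.5912, -0.0857, 0.0129]
orientation: [0.019, -2.156, 2.152]
contact_force: [0.5, 0.1, -0.6]
width: 0.0005
```

>>> {"op": "carry_out", "data": {
  "plan": [
    {"dx": 0.003,"dy": 0,"dz": -0.002,"turn": 0,"grip": -1},
    {"dx": 0.005,"dy": -0.0005,"dz": -0.002,"turn": 0,"grip": -1},
    {"dx": 0.007,"dy": -0.0005,"dz": -0.002,"turn": 0,"grip": -1},
    {"dx": 0.009,"dy": -0.001,"dz": -0.002,"turn": 0,"grip": -1},
    {"dx": 0.011,"dy": -0.001,"dz": -0.002,"turn": 0,"grip": -1},
    {"dx": 0.013,"dy": -0.001,"dz": -0.002,"turn": 0,"grip": -1},
    {"dx": 0.0145,"dy": -0.001,"dz": -0.002,"turn": 0,"grip": -1},
    {"dx": 0.016,"dy": -0.001,"dz": -0.002,"turn": 0,"grip": -1},
    {"dx": 0.0175,"dy": -0.001,"dz": -0.002,"turn": 0,"grip": -1},
    {"dx": 0.0185,"dy": -0.001,"dz": -0.002,"turn": 0,"grip": -1}
  ]
}}

```text
time_s: 22.55
position: [0.6031, -0.0883, 0.0102]
orientation: [0.034, -2.145, 2.148]
contact_force: [-9.7, -2.3, 4.7]
width: 0.0004
```

```bash
python3 look.py b1
```

```text
['far_right', 'far_right', 'near_left', 'near_left', 'far_left', 'near_right']
board [ 0.7085  0.0024 -0.0497] res 0.0032 in st [-0.0954  0.0028] rel yaw 0.014
fl [-0.0071  0.1241]
fr [-0.0037 -0.1159]
t 23.05 tcp [ 0.6033 -0.0884  0.0102] F [-8.41 -2.65  4.76]
push pts [[0.6236, 0.1067], [0.6137, -0.093]]
jaw yaw vs station 0.005 tool y [-0.09   0.001 -0.996]
```

View pics/b1.png

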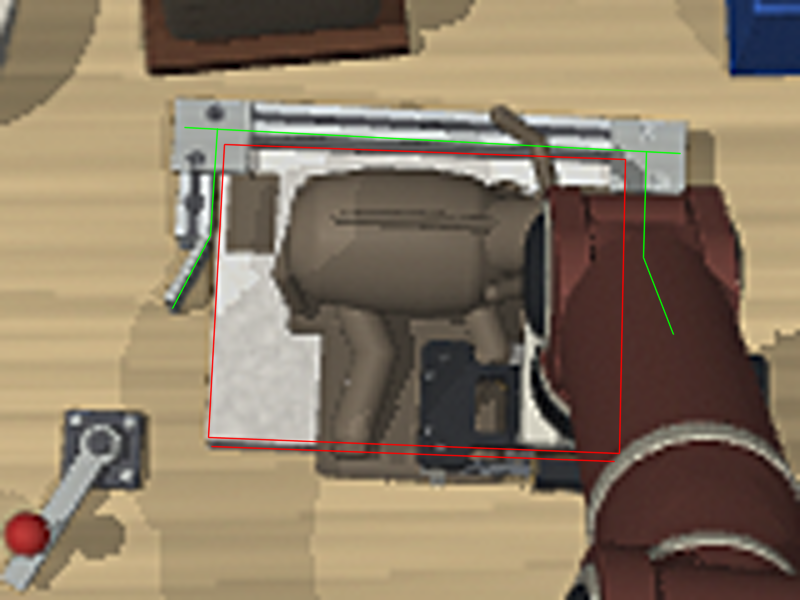

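>>> {"op": "carry_out", "data": {
  "plan": [
    {"dx": -0.015,"dy": 0,"dz": 0.002,"turn": 0,"grip": -1},
    {"dx": -0.035,"dy": 0.005,"dz": 0.002,"turn": 0,"grip": -1},
    {"dx": -0.046,"dy": 0.03,"dz": 0.002,"turn": 0,"grip": -1},
    {"dx": -0.046,"dy": 0.065,"dz": 0.002,"turn": 0,"grip": -1},
    {"dx": -0.046,"dy": 0.1,"dz": 0.002,"turn": 0,"grip": -1},
    {"dx": -0.045,"dy": 0.135,"dz": 0.002,"turn": 0,"grip": -1},
    {"dx": -0.042,"dy": 0.165,"dz": 0.002,"turn": 0,"grip": -1},
    {"dx": -0.034,"dy": 0.188,"dz": 0.002,"turn": 0,"grip": -1},
    {"dx": -0.022,"dy": 0.197,"dz": 0.002,"turn": 0,"grip": -1},
    {"dx": -0.008,"dy": 0.198,"dz": 0.002,"turn": 0,"grip": -1},
    {"dx": 0.001,"dy": 0.198,"dz": 0.002,"turn": 0,"grip": -1},
    {"dx": 0.004,"dy": 0.198,"dz": 0.002,"turn": 0,"grip": -1}
  ]
}}

```text
time_s: 24.05
position: [0.609, 0.1106, 0.0123]
orientation: [0.032, -2.148, 2.15]
contact_force: [0.3, -0.5, -0.3]
width: 0.0002
```

>>> {"op": "carry_out", "data": {
  "plan": [
    {"dx": 0.002,"dy": 0,"dz": -0.002,"turn": 0,"grip": -1},
    {"dx": 0.004,"dy": 0,"dz": -0.002,"turn": 0,"grip": -1},
    {"dx": 0.006,"dy": -0.0005,"dz": -0.002,"turn": 0,"grip": -1},
    {"dx": 0.0075,"dy": -0.0005,"dz": -0.002,"turn": 0,"grip": -1},
    {"dx": 0.009,"dy": -0.0005,"dz": -0.002,"turn": 0,"grip": -1},
    {"dx": 0.0105,"dy": -0.001,"dz": -0.002,"turn": 0,"grip": -1},
    {"dx": 0.0115,"dy": -0.001,"dz": -0.002,"turn": 0,"grip": -1},
    {"dx": 0.0125,"dy": -0.001,"dz": -0.002,"turn": 0,"grip": -1}
  ]
}}

```text
time_s: 24.72
position: [0.6161, 0.1115, 0.0099]
orientation: [0.045, -2.144, 2.144]
contact_force: [-8.0, 2.6, 3.8]
width: 0.0007
```

```bash
python3 look.py b2
```

```text
['far_left', 'far_left', 'far_right', 'far_right', 'near_left', 'near_right', 'near_right']
board [ 0.7098  0.0031 -0.0721] res 0.0022 in st [-0.0941  0.0036] rel yaw -0.008
fl [-0.0032  0.1228]
fr [-0.0051 -0.1172]
t 25.2167 tcp [0.6164 0.1115 0.0099] F [-7.78  3.47  3.47]
push pts [[0.6272, 0.1093], [0.6128, -0.0902]]
jaw yaw vs station 0.008 tool y [-0.097  0.003 -0.995]
```

View pics/b2.png

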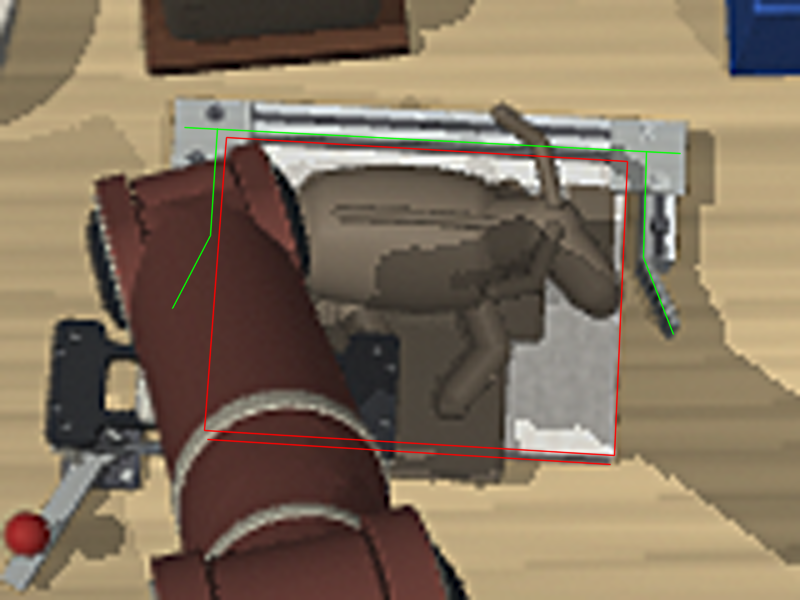

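>>> {"op": "carry_out", "data": {
  "plan": [
    {"dx": 0.004,"dy": 0,"dz": 0,"turn": 0,"grip": -1},
    {"dx": 0.006,"dy": 0,"dz": 0,"turn": 0,"grip": -1},
    {"dx": 0.0075,"dy": -0.0005,"dz": 0,"turn": 0,"grip": -1},
    {"dx": 0.0085,"dy": -0.0005,"dz": 0,"turn": 0,"grip": -1}
  ]
}}

```text
time_s: 25.55
position: [0.6194, 0.1128, 0.0097]
orientation: [0.058, -2.14, 2.138]
contact_force: [-8.0, 2.8, 3.6]
width: 0.0002
```

```bash
python3 look.py b3
```

```text
['far_left', 'far_left', 'far_right', 'far_right', 'near_right', 'near_right', 'near_left']
board [ 0.7119  0.0038 -0.0968] res 0.0039 in st [-0.0921  0.0045] rel yaw -0.033
fl [0.0018 0.1214]
fr [-0.0061 -0.1184]
t 26.05 tcp [0.6196 0.1128 0.0097] F [-7.67  2.64  4.67]
push pts [[0.632, 0.1121], [0.6126, -0.087]]
jaw yaw vs station 0.009 tool y [-0.108  0.004 -0.994]
```

>>> {"op": "carry_out", "data": {
  "plan": [
    {"dx": -0.015,"dy": 0,"dz": 0.002,"turn": 0,"grip": -1},
    {"dx": -0.04,"dy": 0,"dz": 0.003,"turn": 0,"grip": -1},
    {"dx": -0.058,"dy": -0.01,"dz": 0.003,"turn": 0,"grip": -1},
    {"dx": -0.063,"dy": -0.04,"dz": 0.003,"turn": 0,"grip": -1},
    {"dx": -0.064,"dy": -0.078,"dz": 0.003,"turn": 0,"grip": -1},
    {"dx": -0.064,"dy": -0.115,"dz": 0.003,"turn": 0,"grip": -1},
    {"dx": -0.062,"dy": -0.15,"dz": 0.003,"turn": 0,"grip": -1},
    {"dx": -0.057,"dy": -0.18,"dz": 0.003,"turn": 0,"grip": -1},
    {"dx": -0.047,"dy": -0.197,"dz": 0.003,"turn": 0,"grip": -1},
    {"dx": -0.034,"dy": -0.199,"dz": 0.003,"turn": 0,"grip": -1},
    {"dx": -0.027,"dy": -0.199,"dz": 0.003,"turn": 0,"grip": -1},
    {"dx": -0.024,"dy": -0.199,"dz": 0.003,"turn": 0,"grip": -1}
  ]
}}

```text
time_s: 27.05
position: [0.597, -0.086, 0.0128]
orientation: [0.055, -2.143, 2.138]
contact_force: [-0.0, 0.1, 0.0]
width: 0.0007
```

>>> {"op": "carry_out", "data": {
  "plan": [
    {"dx": 0.003,"dy": 0,"dz": -0.003,"turn": 0,"grip": -1},
    {"dx": 0.005,"dy": 0,"dz": -0.003,"turn": 0,"grip": -1},
    {"dx": 0.007,"dy": -0.0005,"dz": -0.003,"turn": 0,"grip": -1},
    {"dx": 0.0085,"dy": -0.0005,"dz": -0.003,"turn": 0,"grip": -1},
    {"dx": 0.01,"dy": -0.0005,"dz": -0.003,"turn": 0,"grip": -1},
    {"dx": 0.0115,"dy": -0.001,"dz": -0.003,"turn": 0,"grip": -1},
    {"dx": 0.0125,"dy": -0.001,"dz": -0.003,"turn": 0,"grip": -1},
    {"dx": 0.0135,"dy": -0.001,"dz": -0.003,"turn": 0,"grip": -1}
  ]
}}

```text
time_s: 27.72
position: [0.6059, -0.0866, 0.0093]
orientation: [0.066, -2.137, 2.133]
contact_force: [-6.8, -0.1, 3.8]
width: 0.0003
```

```bash
python3 look.py b4
```

```text
['far_left', 'far_left', 'far_right', 'near_left', 'near_left', 'near_right']
board [ 0.7128  0.0029 -0.0654] res 0.0034 in st [-0.0912  0.0035] rel yaw -0.001
fl [-0.001   0.1234]
fr [-0.0013 -0.1166]
t 28.2167 tcp [ 0.6061 -0.0868  0.0094] F [-5.04  0.34  2.47]
push pts [[0.6295, 0.1085], [0.6164, -0.091]]
jaw yaw vs station 0.009 tool y [-0.115  0.005 -0.993]
```

View pics/b4.png

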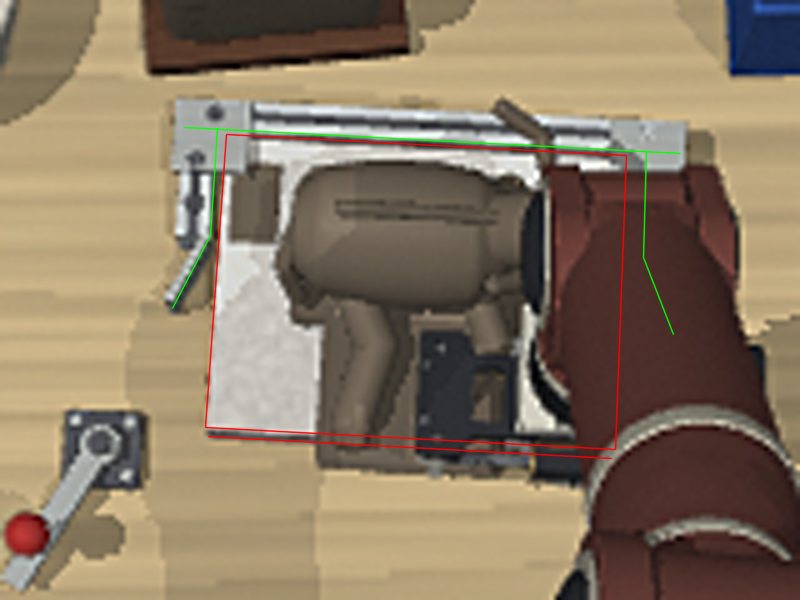

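View pics/b4s.png

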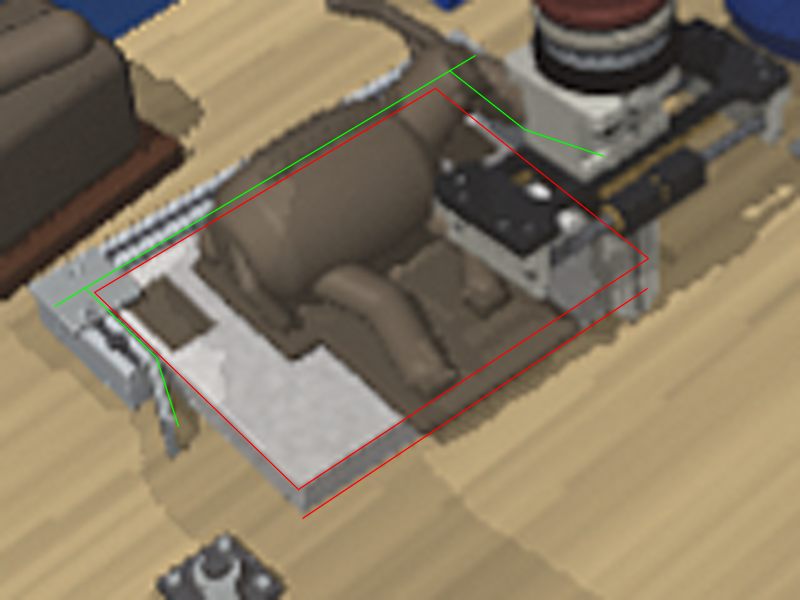

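>>> {"op": "carry_out", "data": {
  "plan": [
    {"dx": 0.003,"dy": 0,"dz": 0.001,"turn": 0,"grip": -1},
    {"dx": 0.005,"dy": 0,"dz": 0.001,"turn": 0,"grip": -1},
    {"dx": 0.006,"dy": 0,"dz": 0.001,"turn": 0,"grip": -1},
    {"dx": 0.007,"dy": -0.0005,"dz": 0.001,"turn": 0,"grip": -1},
    {"dx": 0.0075,"dy": -0.0005,"dz": 0.001,"turn": 0,"grip": -1}
  ]
}}

```text
time_s: 28.63
position: [0.6083, -0.0878, 0.0098]
orientation: [0.078, -2.13, 2.129]
contact_force: [-8.4, -0.4, 3.6]
width: 0.0008
```

```bash
python3 look.py b5
```

```text
['far_left', 'far_left', 'near_left', 'near_left', 'near_right', 'far_right']
board [ 0.7145  0.0025 -0.0574] res 0.0024 in st [-0.0894  0.0033] rel yaw 0.007
fl [-0.0002  0.1239]
fr [ 0.0013 -0.1161]
t 29.1333 tcp [ 0.6084 -0.0878  0.0098] F [-8.88 -1.03  3.27]
push pts [[0.6303, 0.1075], [0.6189, -0.0922]]
jaw yaw vs station 0.009 tool y [-0.127  0.004 -0.992]
```

>>> {"op": "carry_out", "data": {
  "plan": [
    {"dx": 0.004,"dy": 0,"dz": 0.001,"turn": 0,"grip": -1},
    {"dx": 0.006,"dy": 0,"dz": 0.001,"turn": 0,"grip": -1},
    {"dx": 0.007,"dy": 0,"dz": 0.001,"turn": 0,"grip": -1},
    {"dx": 0.0075,"dy": 0,"dz": 0.001,"turn": 0,"grip": -1},
    {"dx": 0.008,"dy": 0,"dz": 0.001,"turn": 0,"grip": -1}
  ]
}}

```text
time_s: 29.55
position: [0.6082, -0.0878, 0.01]
orientation: [0.097, -2.12, 2.12]
contact_force: [-12.8, -0.5, 6.2]
width: 0.0002
```

```bash
python3 look.py b6
```

```text
['far_left', 'far_left', 'near_left', 'near_left', 'far_right', 'near_right']
board [ 0.7142  0.0033 -0.0462] res 0.0046 in st [-0.0897  0.004 ] rel yaw 0.018
fl [-0.0019  0.1256]
fr [ 0.0024 -0.1143]
t 30.05 tcp [ 0.6082 -0.0878  0.01  ] F [-12.45   0.49   5.03]
push pts [[0.6289, 0.1073], [0.6197, -0.0925]]
jaw yaw vs station 0.009 tool y [-0.145  0.004 -0.989]
```

View pics/b6.png

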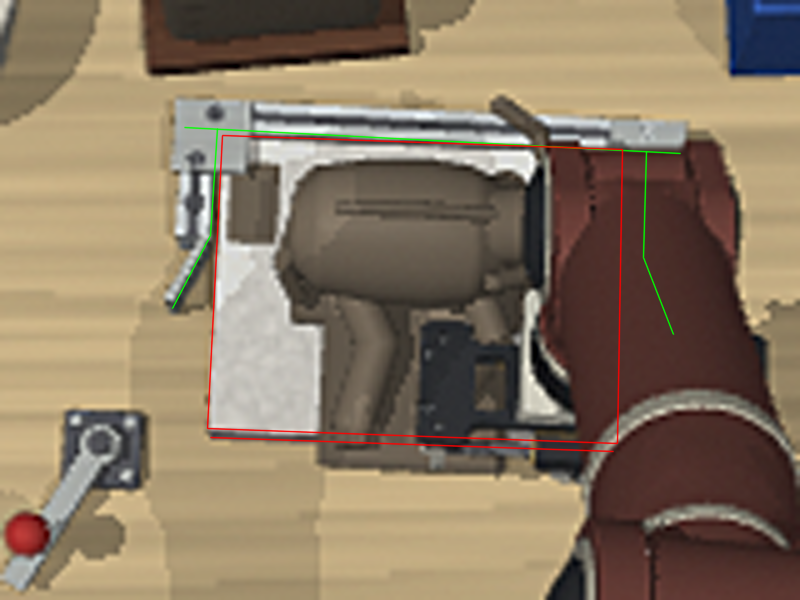

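>>> {"op": "carry_out", "data": {
  "plan": [
    {"dx": -0.015,"dy": 0,"dz": 0.002,"turn": 0,"grip": -1},
    {"dx": -0.035,"dy": 0.005,"dz": 0.002,"turn": 0,"grip": -1},
    {"dx": -0.047,"dy": 0.03,"dz": 0.002,"turn": 0,"grip": -1},
    {"dx": -0.048,"dy": 0.065,"dz": 0.002,"turn": 0,"grip": -1},
    {"dx": -0.048,"dy": 0.1,"dz": 0.002,"turn": 0,"grip": -1},
    {"dx": -0.045,"dy": 0.135,"dz": 0.002,"turn": 0,"grip": -1},
    {"dx": -0.042,"dy": 0.165,"dz": 0.002,"turn": 0,"grip": -1},
    {"dx": -0.034,"dy": 0.188,"dz": 0.002,"turn": 0,"grip": -1},
    {"dx": -0.022,"dy": 0.197,"dz": 0.002,"turn": 0,"grip": -1},
    {"dx": -0.008,"dy": 0.198,"dz": 0.002,"turn": 0,"grip": -1},
    {"dx": 0.001,"dy": 0.198,"dz": 0.002,"turn": 0,"grip": -1},
    {"dx": 0.004,"dy": 0.198,"dz": 0.002,"turn": 0,"grip": -1}
  ]
}}

```text
time_s: 31.05
position: [0.6152, 0.1108, 0.0123]
orientation: [0.092, -2.124, 2.122]
contact_force: [-0.0, -1.2, 0.3]
width: 0.0005
```

>>> {"op": "carry_out", "data": {
  "plan": [
    {"dx": 0.003,"dy": 0,"dz": -0.002,"turn": 0,"grip": -1},
    {"dx": 0.005,"dy": 0,"dz": -0.002,"turn": 0,"grip": -1},
    {"dx": 0.007,"dy": -0.0005,"dz": -0.002,"turn": 0,"grip": -1},
    {"dx": 0.0085,"dy": -0.0005,"dz": -0.002,"turn": 0,"grip": -1},
    {"dx": 0.01,"dy": -0.0005,"dz": -0.002,"turn": 0,"grip": -1},
    {"dx": 0.011,"dy": -0.0005,"dz": -0.002,"turn": 0,"grip": -1},
    {"dx": 0.012,"dy": -0.001,"dz": -0.002,"turn": 0,"grip": -1},
    {"dx": 0.013,"dy": -0.001,"dz": -0.002,"turn": 0,"grip": -1}
  ]
}}

```text
time_s: 31.72
position: [0.6199, 0.1113, 0.0101]
orientation: [0.112, -2.115, 2.113]
contact_force: [-13.5, 0.8, 9.3]
width: 0.0004
```

```bash
python3 look.py b7
```

```text
['far_right', 'far_right', 'near_right', 'near_right', 'far_left', 'near_left']
board [ 0.7153  0.0027 -0.0711] res 0.0028 in st [-0.0886  0.0035] rel yaw -0.007
fl [0.0022 0.1229]
fr [ 0.0005 -0.1171]
t 32.2167 tcp [0.6198 0.1113 0.0101] F [-11.71   0.86   9.07]
push pts [[0.6326, 0.1088], [0.6184, -0.0907]]
jaw yaw vs station 0.011 tool y [-0.158  0.005 -0.987]
```

>>> {"op": "carry_out", "data": {
  "plan": [
    {"dx": -0.015,"dy": 0,"dz": 0.002,"turn": 0,"grip": -1},
    {"dx": -0.04,"dy": 0,"dz": 0.003,"turn": 0,"grip": -1},
    {"dx": -0.058,"dy": -0.01,"dz": 0.003,"turn": 0,"grip": -1},
    {"dx": -0.063,"dy": -0.04,"dz": 0.003,"turn": 0,"grip": -1},
    {"dx": -0.064,"dy": -0.078,"dz": 0.003,"turn": 0,"grip": -1},
    {"dx": -0.064,"dy": -0.115,"dz": 0.003,"turn": 0,"grip": -1},
    {"dx": -0.062,"dy": -0.15,"dz": 0.003,"turn": 0,"grip": -1},
    {"dx": -0.057,"dy": -0.18,"dz": 0.003,"turn": 0,"grip": -1},
    {"dx": -0.045,"dy": -0.197,"dz": 0.003,"turn": 0,"grip": -1},
    {"dx": -0.031,"dy": -0.199,"dz": 0.003,"turn": 0,"grip": -1},
    {"dx": -0.023,"dy": -0.199,"dz": 0.003,"turn": 0,"grip": -1},
    {"dx": -0.019,"dy": -0.199,"dz": 0.003,"turn": 0,"grip": -1}
  ]
}}

```text
time_s: 33.22
position: [0.6025, -0.0888, 0.0132]
orientation: [0.107, -2.116, 2.115]
contact_force: [-0.0, 0.5, -0.5]
width: 0.0001
```

```bash
python3 look.py b8
```

```text
['far_left', 'far_left', 'near_left', 'near_left', 'far_right', 'near_right']
board [ 0.7156  0.002  -0.059 ] res 0.0032 in st [-0.0882  0.0029] rel yaw 0.005
fl [0.0012 0.1233]
fr [ 0.0024 -0.1167]
t 33.7167 tcp [ 0.6006 -0.0876  0.0132] F [ 0.01  0.21 -0.55]
push pts [[0.6317, 0.1072], [0.6199, -0.0925]]
jaw yaw vs station 0.012 tool y [-0.158  0.005 -0.987]
```

>>> {"op": "carry_out", "data": {
  "plan": [
    {"dx": 0.002,"dy": 0,"dz": -0.002,"turn": 0,"grip": -1},
    {"dx": 0.004,"dy": 0,"dz": -0.002,"turn": 0,"grip": -1},
    {"dx": 0.006,"dy": 0,"dz": -0.002,"turn": 0,"grip": -1},
    {"dx": 0.0075,"dy": 0,"dz": -0.002,"turn": 0,"grip": -1},
    {"dx": 0.009,"dy": -0.0005,"dz": -0.002,"turn": 0,"grip": -1},
    {"dx": 0.01,"dy": -0.0005,"dz": -0.002,"turn": 0,"grip": -1},
    {"dx": 0.011,"dy": -0.0005,"dz": -0.002,"turn": 0,"grip": -1}
  ]
}}

```text
time_s: 34.3
position: [0.6079, -0.0876, 0.0111]
orientation: [0.122, -2.111, 2.108]
contact_force: [-6.6, 0.5, 5.2]
width: 0.0008
```

```bash
python3 look.py b9
```

```text
['far_left', 'far_left', 'near_left', 'near_left', 'near_right', 'far_right']
board [ 0.7159  0.0032 -0.0604] res 0.0035 in st [-0.088  0.004] rel yaw 0.004
fl [0.0016 0.1244]
fr [ 0.0024 -0.1156]
t 34.8 tcp [ 0.6079 -0.0877  0.0111] F [-6.    1.56  3.92]
push pts [[0.6321, 0.1084], [0.6201, -0.0912]]
jaw yaw vs station 0.012 tool y [-0.167  0.006 -0.986]
```

View pics/b9.png

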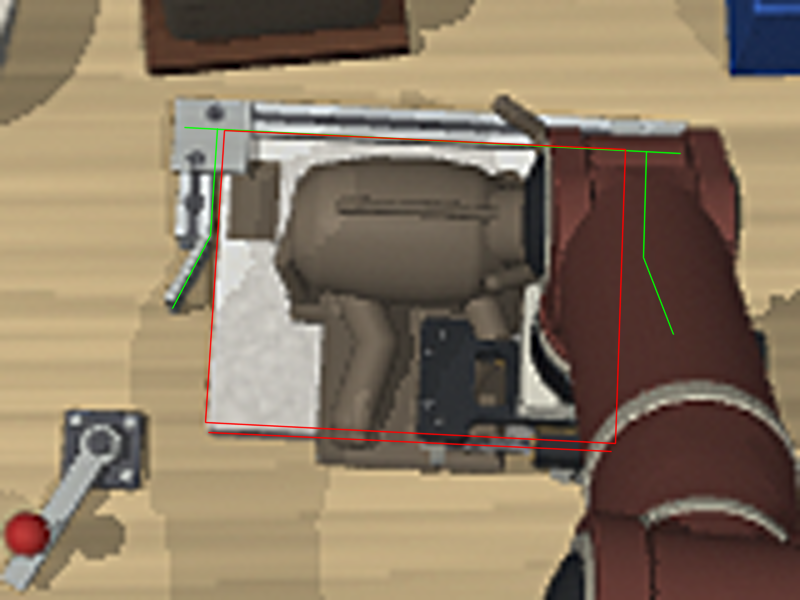

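View pics/b9s.png

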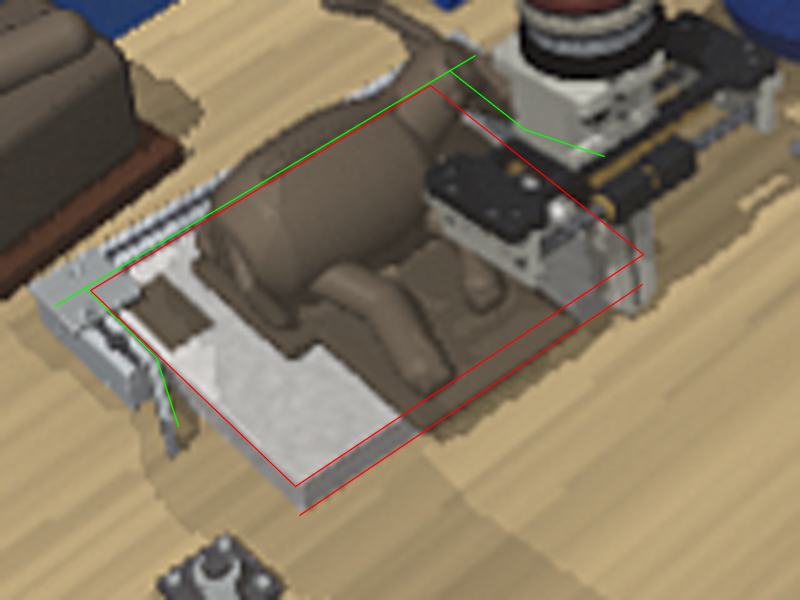

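>>> {"op": "carry_out", "data": {
  "plan": [
    {"dx": 0.003,"dy": 0,"dz": 0,"turn": 0,"grip": -1},
    {"dx": 0.0045,"dy": 0,"dz": 0,"turn": 0,"grip": -1},
    {"dx": 0.006,"dy": 0,"dz": 0,"turn": 0,"grip": -1},
    {"dx": 0.007,"dy": 0,"dz": 0,"turn": 0,"grip": -1},
    {"dx": 0.007,"dy": 0,"dz": 0,"turn": 0,"grip": -1}
  ]
}}

```text
time_s: 35.22
position: [0.608, -0.0877, 0.0112]
orientation: [0.138, -2.102, 2.1]
contact_force: [-11.0, 0.9, 8.4]
width: 0.0005
```

>>> {"op": "carry_out", "data": {
  "plan": [
    {"dx": -0.015,"dy": 0,"dz": 0.002,"turn": 0,"grip": -1},
    {"dx": -0.035,"dy": 0.005,"dz": 0.002,"turn": 0,"grip": -1},
    {"dx": -0.047,"dy": 0.03,"dz": 0.002,"turn": 0,"grip": -1},
    {"dx": -0.048,"dy": 0.065,"dz": 0.002,"turn": 0,"grip": -1},
    {"dx": -0.048,"dy": 0.1,"dz": 0.002,"turn": 0,"grip": -1},
    {"dx": -0.045,"dy": 0.135,"dz": 0.002,"turn": 0,"grip": -1},
    {"dx": -0.042,"dy": 0.165,"dz": 0.002,"turn": 0,"grip": -1},
    {"dx": -0.034,"dy": 0.188,"dz": 0.002,"turn": 0,"grip": -1},
    {"dx": -0.022,"dy": 0.197,"dz": 0.002,"turn": 0,"grip": -1},
    {"dx": -0.008,"dy": 0.198,"dz": 0.002,"turn": 0,"grip": -1},
    {"dx": 0.001,"dy": 0.198,"dz": 0.002,"turn": 0,"grip": -1},
    {"dx": 0.004,"dy": 0.198,"dz": 0.002,"turn": 0,"grip": -1}
  ]
}}

```text
time_s: 36.22
position: [0.6145, 0.1106, 0.0132]
orientation: [0.134, -2.105, 2.102]
contact_force: [-0.4, -0.5, -0.3]
width: 0.0005
```

>>> {"op": "carry_out", "data": {
  "plan": [
    {"dx": 0.003,"dy": 0,"dz": -0.002,"turn": 0,"grip": -1},
    {"dx": 0.005,"dy": 0,"dz": -0.002,"turn": 0,"grip": -1},
    {"dx": 0.007,"dy": 0,"dz": -0.002,"turn": 0,"grip": -1},
    {"dx": 0.0085,"dy": 0,"dz": -0.002,"turn": 0,"grip": -1},
    {"dx": 0.0095,"dy": 0,"dz": -0.002,"turn": 0,"grip": -1},
    {"dx": 0.0105,"dy": 0,"dz": -0.002,"turn": 0,"grip": -1}
  ]
}}

```text
time_s: 36.72
position: [0.6194, 0.1105, 0.0109]
orientation: [0.147, -2.096, 2.097]
contact_force: [-9.4, -0.1, 5.0]
width: 0.0005
```

```bash
python3 look.py c1
```

```text
['far_right', 'far_right', 'near_right', 'near_right', 'far_left', 'near_left']
board [ 0.7141  0.0027 -0.0666] res 0.0028 in st [-0.0898  0.0035] rel yaw -0.003
fl [0.0005 0.1233]
fr [-0.0002 -0.1167]
t 37.2167 tcp [0.6193 0.1105 0.0109] F [-8.5  -0.29  4.66]
push pts [[0.6309, 0.1085], [0.6176, -0.0911]]
jaw yaw vs station 0.012 tool y [-0.191  0.005 -0.982]
```

View pics/c1.png

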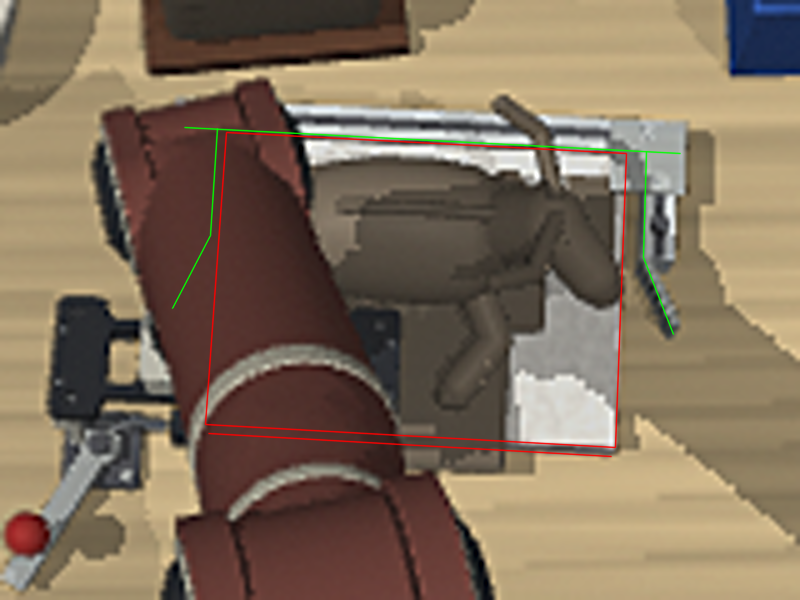

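>>> {"op": "carry_out", "data": {
  "plan": [
    {"dx": -0.015,"dy": 0,"dz": 0.002,"turn": 0,"grip": -1},
    {"dx": -0.04,"dy": 0,"dz": 0.01,"turn": 0,"grip": -1},
    {"dx": -0.058,"dy": 0,"dz": 0.035,"turn": 0,"grip": -0.5},
    {"dx": -0.06,"dy": 0.01,"dz": 0.07,"turn": 0,"grip": 0.2},
    {"dx": -0.06,"dy": 0.04,"dz": 0.095,"turn": 0,"grip": 0.3},
    {"dx": -0.06,"dy": 0.075,"dz": 0.1,"turn": 0,"grip": 0.3},
    {"dx": -0.06,"dy": 0.105,"dz": 0.1,"turn": 0,"grip": 0.3},
    {"dx": -0.06,"dy": 0.1175,"dz": 0.1,"turn": 0,"grip": 0.3},
    {"dx": -0.06,"dy": 0.1175,"dz": 0.1,"turn": 0,"grip": 0.3}
  ]
}}

```text
time_s: 37.97
position: [0.5583, 0.2327, 0.111]
orientation: [0.154, -2.103, 2.097]
contact_force: [-0.4, 0.5, -0.2]
width: 0.0427
```

```bash
python3 - <<'E'
from h import *
st=(.8045,-.0065,-.064)
for n in('top','side'):
    f=robot.grab_frame(n); save(f,'k1'+n)
    for k in('catch_knob','catch_pivot'):
        print(n,k,[(np.round(x['location'],4).tolist(),round(x['score'],2)) for x in robot.tip_of(f,k)[:2]])
    c=f['color'].astype(int)
    m=((c[...,0]>110)&(c[...,1]<60)&(c[...,2]<60)).astype(np.uint8)
    q=proj(f,np.array([[.563,.228,.055]]))[0]; print('expected px',q)
    N,L,S,C=cv2.connectedComponentsWithStats(m)
    for i in range(1,N):
        if S[i,4]>8 and np.hypot(*(C[i]-q))<25: print('red',C[i],S[i],ray(f,C[i],.055))
s=robot.state(); print(s['time_s'],s['position'],s['width'],s['contact_force'])
E
python3 look.py c2
python3 -c "
import cv2,numpy as np
a=cv2.imread('pics/k1side.png')[200:320,160:320];b=cv2.imread('pics/k1top.png')[130:250,160:320]
cv2.imwrite('pics/k1.png',cv2.resize(np.hstack([a,b]),None,fx=2.5,fy=2.5))"
```

```text
top catch_knob []
top catch_pivot []
expected px [204.81737876 206.17324989]
side catch_knob [([0.5629, 0.2272, 0.0544], 0.74), ([0.4376, 0.3833, 0.0034], 0.37)]
side catch_pivot [([0.6263, 0.1946, 0.0111], 0.65), ([0.4401, 0.3842, 0.0006], 0.39)]
expected px [220.78714247 259.00934319]
red [220.85       258.71666667] [216 254  10  10  60] [0.56352552 0.22735145 0.055     ]
38.2667 [0.55992008 0.22490359 0.11043578] 0.059811587572887105 [ 0.13969288  0.31839719 -0.22192955]
['far_left', 'far_right', 'far_right', 'near_left', 'near_right', 'near_right']
board [ 0.7146  0.0031 -0.0666] res 0.0026 in st [-0.0893  0.0039] rel yaw -0.003
fl [0.001  0.1237]
fr [ 0.0004 -0.1163]
t 38.7667 tcp [0.5594 0.228  0.1109] F [ 0.38 -1.1  -0.54]
push pts [[0.6315, 0.1089], [0.6182, -0.0907]]
jaw yaw vs station 0.012 tool y [-0.191  0.005 -0.982]
```

View pics/k1.png

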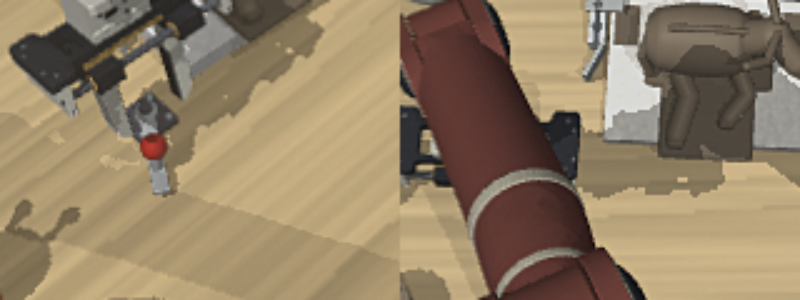

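View pics/c2.png

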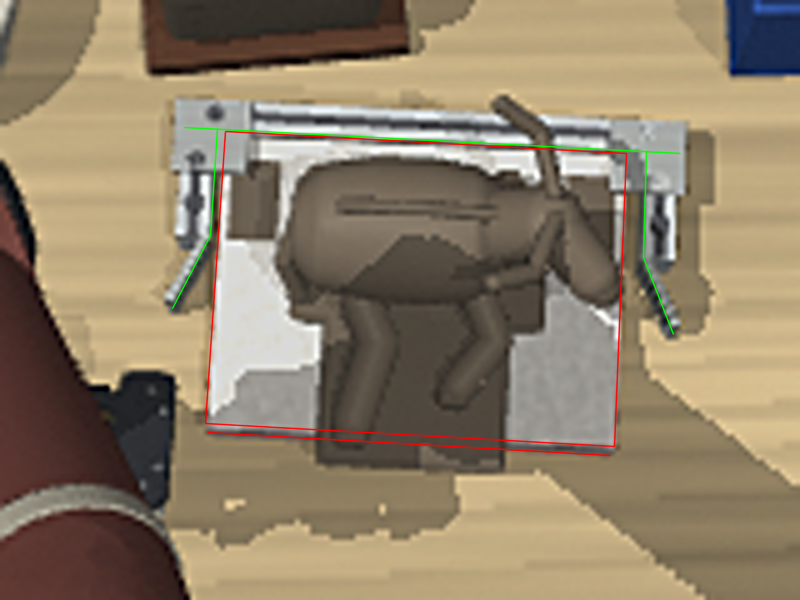

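>>> {"op": "carry_out", "data": {
  "plan": [
    {"dx": 0.001,"dy": 0,"dz": -0.025,"turn": 0,"grip": 0.3},
    {"dx": 0.001,"dy": 0,"dz": -0.05,"turn": 0,"grip": 0.3},
    {"dx": 0.001,"dy": 0,"dz": -0.068,"turn": 0,"grip": 0.3},
    {"dx": 0.001,"dy": 0,"dz": -0.073,"turn": 0,"grip": 0.3},
    {"dx": 0.001,"dy": 0,"dz": -0.074,"turn": 0,"grip": -0.2},
    {"dx": 0.001,"dy": 0,"dz": -0.074,"turn": 0,"grip": -1},
    {"dx": 0.001,"dy": 0,"dz": -0.074,"turn": 0,"grip": -1},
    {"dx": 0.001,"dy": 0,"dz": -0.074,"turn": 0,"grip": -1},
    {"dx": 0.001,"dy": 0,"dz": -0.074,"turn": 0,"grip": -1},
    {"dx": 0.001,"dy": 0,"dz": -0.074,"turn": 0,"grip": -1}
  ],
  "squeeze": 6
}}

```text
time_s: 39.6
position: [0.561, 0.2279, 0.0379]
orientation: [0.145, -2.098, 2.098]
contact_force: [0.2, 0.4, 1.4]
width: 0.0253
```

```bash
python3 - <<'E'
from h import *
s=robot.state(); print(s['time_s'],s['position'],s['width'],s['contact_force'])
f=robot.grab_frame('side')
im=cv2.cvtColor(f['color'],cv2.COLOR_RGB2BGR)[200:300,170:290]; cv2.imwrite('pics/k2.png',cv2.resize(im,None,fx=5,fy=5))
# arc
px=np.array(T((.8045,-.0065,-.064),[(-.192,.185,0)])[0,:2]); print('pivot',px)
k=s['position'][:2]+np.array([.0036,0]); d=k-px; print('r',np.hypot(*d))
a0=np.arctan2(d[1],d[0])
th0=a0+.064-np.pi; print('theta',th0)
e=np.linspace(0,1.58-((th0+np.pi)%(2*np.pi)-np.pi),25)
for x in e:
    q=px+.07*np.array([np.cos(a0+x),np.sin(a0+x)])-(px+.07*d/np.hypot(*d)); print(round(x,2),q.round(4))
E
```

```text
39.6 [0.56103073 0.22793559 0.0378506 ] 0.02531837960900186 [0.20895348 0.42232685 1.41165268]
pivot [0.624725   0.19040086]
r 0.07085320738314876
theta -0.49430986023236567
0.0 [ 0. -0.]
0.09 [-0.003  -0.0053]
0.17 [-0.0055 -0.0108]
0.26 [-0.0075 -0.0165]
0.35 [-0.0091 -0.0223]
0.43 [-0.0101 -0.0283]
0.52 [-0.0106 -0.0343]
0.61 [-0.0106 -0.0404]
0.69 [-0.01   -0.0464]
0.78 [-0.0089 -0.0523]
0.86 [-0.0074 -0.0582]
0.95 [-0.0053 -0.0639]
1.04 [-0.0028 -0.0693]
1.12 [ 0.0003 -0.0746]
1.21 [ 0.0037 -0.0795]
1.3 [ 0.0076 -0.0842]
1.38 [ 0.0118 -0.0885]
1.47 [ 0.0165 -0.0924]
1.56 [ 0.0214 -0.0959]
1.64 [ 0.0266 -0.0989]
1.73 [ 0.0321 -0.1015]
1.82 [ 0.0377 -0.1037]
1.9 [ 0.0436 -0.1053]
1.99 [ 0.0495 -0.1064]
2.07 [ 0.0555 -0.107 ]
```

View pics/k2.png

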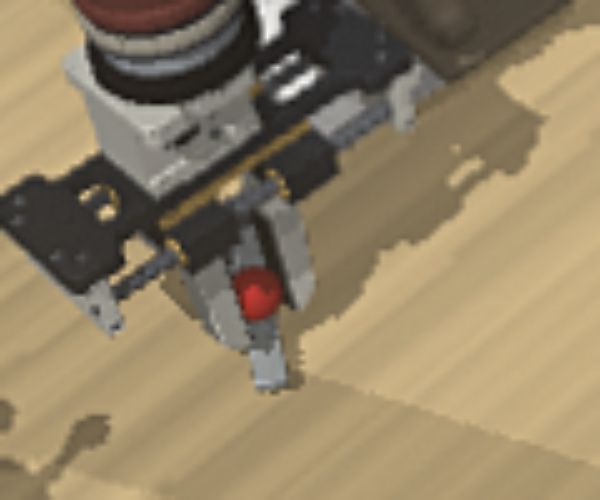

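>>> {"op": "carry_out", "data": {
  "plan": [
    {"dx": -0.003,"dy": -0.005,"dz": 0,"turn": 0,"grip": -1},
    {"dx": -0.0055,"dy": -0.011,"dz": 0,"turn": 0,"grip": -1},
    {"dx": -0.0075,"dy": -0.0165,"dz": 0,"turn": 0,"grip": -1},
    {"dx": -0.009,"dy": -0.0225,"dz": 0,"turn": 0,"grip": -1},
    {"dx": -0.01,"dy": -0.0285,"dz": 0,"turn": 0,"grip": -1},
    {"dx": -0.0105,"dy": -0.0345,"dz": 0,"turn": 0,"grip": -1},
    {"dx": -0.0105,"dy": -0.0405,"dz": 0,"turn": 0,"grip": -1},
    {"dx": -0.01,"dy": -0.0465,"dz": 0,"turn": 0,"grip": -1},
    {"dx": -0.009,"dy": -0.0525,"dz": 0,"turn": 0,"grip": -1},
    {"dx": -0.0075,"dy": -0.058,"dz": 0,"turn": 0,"grip": -1},
    {"dx": -0.0055,"dy": -0.064,"dz": 0,"turn": 0,"grip": -1},
    {"dx": -0.003,"dy": -0.0695,"dz": 0,"turn": 0,"grip": -1}
  ]
}}

```text
time_s: 40.65
position: [0.5584, 0.1574, 0.0379]
orientation: [0.144, -2.097, 2.098]
contact_force: [-2.7, 1.6, 0.7]
width: 0.0253
```

>>> {"op": "carry_out", "data": {
  "plan": [
    {"dx": 0.003,"dy": -0.004,"dz": 0,"turn": 0,"grip": -1},
    {"dx": 0.0065,"dy": -0.009,"dz": 0,"turn": 0,"grip": -1},
    {"dx": 0.0105,"dy": -0.0135,"dz": 0,"turn": 0,"grip": -1},
    {"dx": 0.0145,"dy": -0.018,"dz": 0,"turn": 0,"grip": -1},
    {"dx": 0.019,"dy": -0.022,"dz": 0,"turn": 0,"grip": -1},
    {"dx": 0.024,"dy": -0.0255,"dz": 0,"turn": 0,"grip": -1},
    {"dx": 0.0295,"dy": -0.0285,"dz": 0,"turn": 0,"grip": -1},
    {"dx": 0.035,"dy": -0.031,"dz": 0,"turn": 0,"grip": -1},
    {"dx": 0.0405,"dy": -0.033,"dz": 0,"turn": 0,"grip": -1},
    {"dx": 0.0465,"dy": -0.035,"dz": 0,"turn": 0,"grip": -1},
    {"dx": 0.0525,"dy": -0.036,"dz": 0,"turn": 0,"grip": -1},
    {"dx": 0.0575,"dy": -0.0365,"dz": 0,"turn": 0,"grip": -1}
  ]
}}

```text
time_s: 41.65
position: [0.6165, 0.1207, 0.0378]
orientation: [0.145, -2.097, 2.098]
contact_force: [-1.2, 2.5, 0.5]
width: 0.0253
```

>>> {"op": "carry_out", "data": {
  "plan": [
    {"dx": 0.002,"dy": 0,"dz": 0,"turn": 0,"grip": -1},
    {"dx": 0.003,"dy": 0,"dz": 0,"turn": 0,"grip": -1},
    {"dx": 0.003,"dy": 0,"dz": 0,"turn": 0,"grip": -1}
  ]
}}

```text
time_s: 41.9
position: [0.62, 0.1204, 0.0377]
orientation: [0.143, -2.097, 2.099]
contact_force: [-0.1, 2.2, 0.2]
width: 0.0254
```

```bash
python3 look.py d1; python3 - <<'E'
from h import *
for n in('top','side'):
    f=robot.grab_frame(n)
    print([(np.round(x['location'],4).tolist(),round(x['score'],2)) for x in robot.tip_of(f,'catch_knob')[:2]])
im=cv2.cvtColor(f['color'],cv2.COLOR_RGB2BGR)[180:300,190:330]; cv2.imwrite('pics/d2.png',cv2.resize(im,None,fx=5,fy=5))
E
```

```text
['far_left', 'far_left', 'far_right', 'near_left', 'near_right', 'near_right']
board [ 0.7148  0.0031 -0.0636] res 0.0036 in st [-0.0891  0.004 ] rel yaw 0.0
fl [0.0009 0.124 ]
fr [ 0.001 -0.116]
t 42.4 tcp [0.6198 0.1205 0.0378] F [0.57 1.04 0.17]
push pts [[0.6314, 0.1087], [0.6187, -0.0909]]
jaw yaw vs station 0.011 tool y [-0.188  0.004 -0.982]
[([0.6207, 0.1203, 0.0546], 0.63)]
[([0.6152, 0.122, 0.0523], 0.62)]
```

View pics/d2.png

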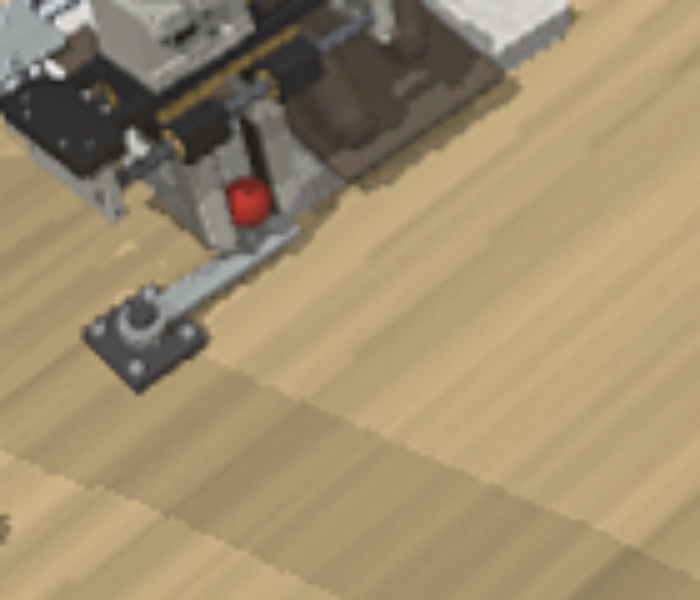

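>>> {"op": "carry_out", "data": {
  "plan": [
    {"dx": 0,"dy": 0,"dz": 0,"turn": 0,"grip": 0},
    {"dx": 0,"dy": 0,"dz": 0,"turn": 0,"grip": 0},
    {"dx": 0,"dy": 0,"dz": 0,"turn": 0,"grip": 0},
    {"dx": -0.001,"dy": 0,"dz": 0.015,"turn": 0,"grip": 0},
    {"dx": -0.002,"dy": 0,"dz": 0.04,"turn": 0,"grip": 0},
    {"dx": -0.003,"dy": 0,"dz": 0.07,"turn": 0,"grip": 0},
    {"dx": -0.02,"dy": 0,"dz": 0.1,"turn": 0,"grip": 0},
    {"dx": -0.05,"dy": 0,"dz": 0.13,"turn": 0,"grip": 0},
    {"dx": -0.08,"dy": 0.01,"dz": 0.15,"turn": 0,"grip": 0},
    {"dx": -0.1,"dy": 0.03,"dz": 0.16,"turn": 0,"grip": 0},
    {"dx": -0.105,"dy": 0.06,"dz": 0.16,"turn": 0,"grip": 0},
    {"dx": -0.105,"dy": 0.07,"dz": 0.16,"turn": 0,"grip": 0}
  ]
}}

```text
time_s: 43.6
position: [0.5128, 0.1956, 0.2008]
orientation: [0.148, -2.106, 2.097]
contact_force: [0.4, 1.8, -0.3]
width: 0.0469
```

```bash
python3 look.py e1; python3 - <<'E'
from h import *
for n in('top','side'):
    f=robot.grab_frame(n); save(f,'e2'+n)
    for t in ['catch_knob','sprayer','bowl','tool_pot','pinch_pot','jar','spatula','rib']:
        print(n,t,[(np.round(x['location'],4).tolist(),round(x['score'],2)) for x in robot.tip_of(f,t)[:1]])
E
```

```text
['far_left', 'far_left', 'far_right', 'far_right', 'near_left', 'near_left', 'near_right', 'near_right']
board [ 0.7156  0.0036 -0.0626] res 0.003 in st [-0.0884  0.0045] rel yaw 0.001
fl [0.0014 0.1246]
fr [ 0.0018 -0.1154]
t 44.1 tcp [0.5151 0.1892 0.1974] F [-0.2   0.36 -0.04]
push pts [[0.632, 0.1091], [0.6195, -0.0905]]
jaw yaw vs station 0.009 tool y [-0.189  0.004 -0.982]
top catch_knob [([0.3477, -0.323, -0.0023], 0.67)]
top sprayer [([0.4712, -0.4089, -0.0028], 0.71)]
top bowl [([0.6816, -0.3318, -0.0004], 0.56)]
top tool_pot [([0.5773, 0.45, 0.0005], 0.58)]
top pinch_pot [([0.4334, 0.3852, 0.0034], 0.67)]
top jar []
top spatula [([0.5336, -0.278, 0.0003], 0.64)]
top rib [([0.3207, 0.2757, -0.0008], 0.65)]
side catch_knob [([0.6189, 0.1238, 0.0544], 0.91)]
side sprayer [([0.4675, -0.4049, -0.0047], 0.98)]
side bowl [([0.6864, -0.3303, -0.0016], 0.71)]
side tool_pot [([0.5795, 0.4462, 0.0011], 0.76)]
side pinch_pot [([0.4356, 0.382, 0.0008], 0.86)]
side jar [([0.3504, -0.3184, -0.0013], 0.72)]
side spatula [([0.536, -0.2822, 0.0037], 0.73)]
side rib [([0.3189, 0.2833, 0.0004], 0.74)]
```

View pics/e2side.png

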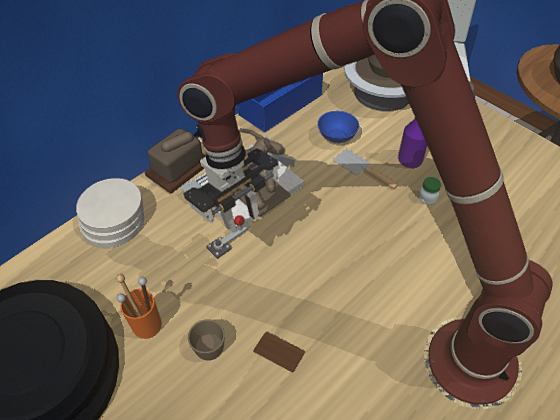

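View pics/e1.png

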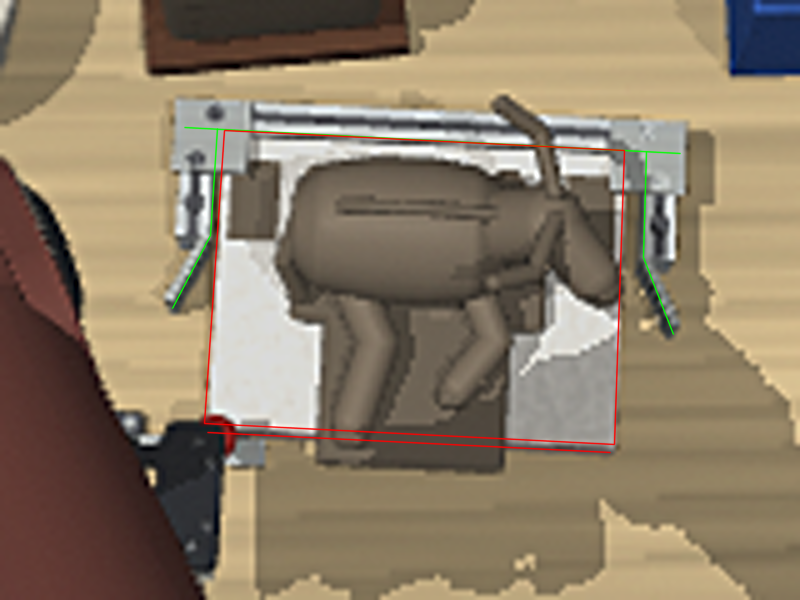

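```bash
python3 -c "
from bench import robot
print(robot.close_job())"
```

```text
the job is handed in; nothing more can be done
None
```

I walked the board into the station with alternating pushes at its near right and near left corners, then swung the catch across behind it. I let go, moved the arm clear and handed the job in at about 44 s. `close_job` gives no verdict, so the points below are my own checks.

- **Pushing force:** the readings I took while pushing, at the end of each move, peaked at about 13.5 N forward (about 16 N with the upward part), against the 20 N limit. I could not see forces between readings.
- **Slew:** the largest angle I measured was about 7 degrees, against the 20 degree limit.
- **Board at home:** both far corners came to a firm stop against the back fence. After two pushes on each side, the stopping points repeated within about 0.5 mm.
- **Final board pose:** in the last pictures, both far corners show 1 to 2 mm past the fence line. That is impossible and comes from a small error in my estimate of the station's position. The board is turned about 0.001 rad from the station and sits about 4 mm to the left of centre.
- **Catch:** from the side camera, the knob position puts it at about 1.5 rad. The last top picture shows the bar across behind the near edge. In that picture the knob detector pointed at the wrong object because the arm hid most of the knob, so I ignored that result.
- **Other things on the table:** all seven bystanders were found within a few millimetres of where they started. The jar was missed in the last top picture but found from the side.
- **Unplanned tool tilt:** the gripper gradually tilted by about 11 degrees, because each new move began from a pose already bent by the load. It stayed clear of the clay in every picture.

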